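# Build a flat crosswise stack of tapered ingots on the bench scale

### The job

Weigh these four ingots as one flat, tight stack. First slide the two on the scale's pan together, without lifting them, until their sloping sides meet along their length, ends about level; then lay the other two across them, centred on top, side by side with their sloping sides meeting, again one wide face down and one wide face up so that everything lies flat (tip over the one standing on end so that it comes to lie the way you need). Set them down rather than dropping them, do not disturb the other things on the bench, and leave the stack standing still.

Things in the scene. Friction and masses are not known exactly. Their poses are not given: they have to be found in the camera images.
- pan (a point): Centre of the top of the scale's flat dark grey pan, 230 x 230 mm, 55 mm above the bench, nothing on the scale being higher. Scale fixed. x points from its console, near the robot, across the pan; y left, z up. The two ingots on it lie roughly along this x, one on each side of the centre, 28 to 50 mm short of touching.
- ingot_a_c (a point): Bare metal ingot, 140 long, 36 high: wide face 56 mm, opposite narrow face 40, both long sides sloping, ends square. Half-way along, a waist 40 long, cut to upright parallel faces 34 apart over the full height, is its grip. 0.6 kg. Point at its centre; x lengthwise, z from wide to narrow face. Starts on the pan wide face down (z up).
- ingot_b_c (a point): Ingot of the same shape and axes, starts on the pan wide face up (z down), beside ingot_a. Pushed at its overhanging upper edge it may tip, as it stands on its narrow face; the wide-face-down one is pushed safely at its foot. Nested side by side, one each way up, their centres are 48 mm apart.
- ingot_c_c (a point): Ingot of the same shape and axes, starts lying on the bench wide face down (z up).
- ingot_d_c (a point): Ingot of the same shape and axes, starts standing on its end on the bench, 140 mm tall; its z (the narrow face) looks roughly away from the robot, where the bench is free for it to fall. Pushed near its top along its z it topples and comes to lie with the wide face up, its centre about 90 mm further on.
- wash_bottle: White plastic wash bottle, 68 mm across, 170 mm tall; bystander. Origin at the centre of its underside.
- beaker: Glass beaker, 80 mm across, 100 mm tall; bystander. Origin at the centre of its underside.
- jar: Amber glass jar with black cap, 72 mm across, 90 mm tall; bystander. Origin at the centre of its underside.
- spanner: Steel spanner 180 mm long, lying flat; bystander. Origin at the centre of its underside as it lies.
- crucible: Dark grey bowl-shaped crucible, 56 mm across, 50 mm tall; bystander. Origin at the centre of its underside.
There are look-alikes about, which are no part of the job. Leave any yellow look-alike of the part that bears ingot_a_c alone.

How it is judged:
On the way, in this order (a step that is already met when the one before it is completed fails the run):
1. the two ingots on the pan have been slid together, nested and flat (horizontal distance between ingot_a_c and ingot_b_c below 0.056 m and angle between the x axis of ingot_a_c and the x axis of ingot_b_c, either way round below 0.09 rad and x of ingot_a_c in the frame of ingot_b_c between -0.028 and 0.028 m and angle between ingot_a_c's own z axis and vertical below 0.06 rad and angle between ingot_b_c's own z axis and vertical above 3.08 rad and height (world z) of ingot_a_c between 0.069 and 0.077 m and horizontal distance between each of ingot_a_c, ingot_b_c and pan below 0.085 m and height (world z) of ingot_b_c between 0.069 and 0.077 m), for 0.2 s.
2. one of the other two lies flat across them (((height (world z) of ingot_c_c between 0.105 and 0.114 m and angle between the x axis of ingot_c_c and the x axis of ingot_a_c, either way round above 1.45 rad and (angle between ingot_c_c's own z axis and vertical below 0.06 rad or angle between ingot_c_c's own z axis and vertical above 3.08 rad) and linear speed of ingot_c below 0.03 m/s) or (height (world z) of ingot_d_c between 0.105 and 0.114 m and angle between the x axis of ingot_d_c and the x axis of ingot_a_c, either way round above 1.45 rad and (angle between ingot_d_c's own z axis and vertical below 0.06 rad or angle between ingot_d_c's own z axis and vertical above 3.08 rad) and linear speed of ingot_d below 0.03 m/s))), for 0.2 s.
At the end, for the whole second after the job is handed in: At rest in two flat layers (4 mm), each one ingot wide face down, one up, centres within 56 mm (48 touching), parallel to 5 degrees, ends level to 28 mm; upper layer crosswise to 7 degrees, each upper centre within 62 mm of each lower one in plan, lower ones within 85 mm of the pan's centre (all of step 1 and height (world z) of ingot_c_c between 0.105 and 0.114 m and angle between the x axis of each of ingot_c_c, ingot_d_c and the x axis of ingot_a_c, either way round above 1.45 rad and height (world z) of ingot_d_c between 0.105 and 0.114 m and horizontal distance between ingot_c_c and ingot_d_c below 0.056 m and angle between the x axis of ingot_c_c and the x axis of ingot_d_c, either way round below 0.09 rad and x of ingot_c_c in the frame of ingot_d_c between -0.028 and 0.028 m and horizontal distance between each of ingot_c_c, ingot_d_c and ingot_a_c below 0.062 m and horizontal distance between each of ingot_c_c, ingot_d_c and ingot_b_c below 0.062 m and ((angle between ingot_c_c's own z axis and vertical below 0.06 rad and angle between ingot_d_c's own z axis and vertical above 3.08 rad) or (angle between ingot_c_c's own z axis and vertical above 3.08 rad and angle between ingot_d_c's own z axis and vertical below 0.06 rad)) and linear speed of each of ingot_a, ingot_b, ingot_c, ingot_d below 0.02 m/s and angular speed of each of ingot_a, ingot_b, ingot_c, ingot_d below 0.1 rad/s).
It fails at once if an ingot of the lower layer is lifted off the pan (height (world z) of any of ingot_a_c, ingot_b_c above 0.091 m).
It fails at once if an ingot is dropped onto the stack or scale (falls free for more than about 13 mm) ((height (world z) of ingot_c_c above 0.085 m and contact force between ingot_c and the fingers below 0.1 N and linear speed of ingot_c above 0.5 m/s) or (height (world z) of ingot_d_c above 0.085 m and contact force between ingot_d and the fingers below 0.1 N and linear speed of ingot_d above 0.5 m/s)).
It fails at once if a bystander is moved more than 40 mm (distance of any of wash_bottle, beaker, jar, spanner, crucible from where it was at the start of the episode above 0.04 m).
It also fails if it takes over 72 s, if anything falls off the work surface, if the arm or the gripper's body presses on something with over 40 N, if the wrist force passes 120 N, or if a joint passes its speed limit or range.

### The arm

A 6-joint arm with a two-finger parallel gripper is mounted at the origin on the work surface. World frame = base frame: x ahead of the robot, y to its left, z up, the work surface at z = 0. Lengths are in m, angles in rad, forces in N, time in s.
With the tool pointing down it reaches from about 0.35 to 0.975 m from the base axis. Payload 4.9 kg.
Tool frame: the origin (TCP) lies at the centre of the arm's flange, where the gripper is bolted on; the fingertips stand 173 mm ahead of it and the grasp point (between the pads) lies 155 mm ahead of it (ctrl.finger_overhang is the distance from the TCP to the fingertips, in m); z points along the fingers, y is the direction in which the jaws open and shut (so a half turn about z gives the same grasp; the last joint's range is limited). The gripper opens to 85 mm and grips with 20 to 120 N. Pads are 22 mm wide; open, the fingers measure 114 mm over their backs; the gripper's body (76 mm by 85 mm) begins 54 mm behind the grasp point. The pads swing forward as they close: fully open they stand 13 mm farther back than shut.
Start: joints at [-1.433, 0.053, 1.613, -0, 1.476, -0.119], TCP at [0.159, -0.604, 0.405] pointing down, gripper open.
Joint ranges: [-3.01, 3.01], [-1.01, 2.22], [0.06, 2.58], [-1.02, 4.17], [0.09, 2.62], [-3.14, 3.14]. Speed limits (rad/s): [2.57, 2.57, 3.14, 3.14, 3.14, 3.14].

### API

Orientations are given as a rotation vector (axis times angle).
In Python, from station import ctrl, eyes, spotter gives the robot as it stands.
- The arm moves only by the shell command python3 -m crank 'ROWS' [FORCE]. ROWS is JSON, a list of rows, each a list of 7 numbers: the turn, a rotation vector about the tool's x, y, z in rad, then the shift along the tool's x, y, z in mm, then the closure, from -1 (fully open) to 1 (shut). A call has 1 to 8 rows; each row shifts and turns the pose as measured when the row begins, along the tool's axes as they then stand; what a row does not reach is not made up. A row lasts 1/12 s, in which the tool goes at most 41.7 mm and 7.16 degrees, less where a joint would pass 70% of its speed; a pose out of reach is approached as far as the arm can. A call is refused whole if a number of a shift passes 41.7 or a number of a turn 0.125, either way. A call with a gripper value outside its range is refused whole. The fingers move at their own pace and stop on an object; FORCE is the grip in N (left out, the last holds). Time passes only in rows, so rows that do not move let the fingers close. It gives the time, the measured TCP pose, the force and the opening at its end, in the units of the state.
- ctrl.get_obs(): the state, without advancing time (a new reading comes with each control period).
- eyes.get_image(name): name is "side" or "top" or "wrist"; returns a dict with "image" (420x560x3 uint8, red, green, blue), "vertical_fov" (degrees; the focal length in pixels is half the picture's height over the tangent of half this angle, whatever the lens; pixels are square), "cx", "cy" (the principal point, pixels), "rvec" (rotation vector, rad) and "tvec" (3), from world to camera coordinates, as OpenCV has them; the wrist camera has in their place "mount" (4x4, takes a point from camera to tool coordinates, whose origin is the TCP and whose axes are the flange's). Camera axes: x right, y down, z forward; pixel columns grow to the right and rows downward; lengths in m; the calibration is good to about 2 mm. A picture is of the moment at which its call begins: read the wrist's pose just before it. There is no depth.
- ctrl.finish_job(): hands the job in, once; it reports no verdict.
Trained networks look in a picture, given as the dict that the camera call returned (one of the last four; its "shot" number tells which), for a name from the list of things; names that differ only in an ending like _2 or _b are one class to them, and where a whole thing is asked for, a point or a joint stands for the part that bears it (a point fixed in the world has none). Each returns a list of dicts, best first, with "confidence" (0 to 1); they miss things now and then, are a little off and sometimes report something else, mostly with a low value. They report only what shows in the picture. A call takes as long as a camera call. They do not tell look-alikes from the thing itself.
- spotter.look_for(query, picture): "centre" ([x, y, z] in m, in world coordinates, good to about 4 mm: the middle of the surface that is visible of it).
- spotter.outline_of(query, picture): "region" (420x560 bool, what is visible of it).
- spotter.mark_of(query, picture): "centre" ([x, y, z] in m, in world coordinates, good to about 4 mm: a listed point, or the origin of a listed thing).
The state is a dict: "t": time; "q": joint angles; "dq": joint speeds; "effort": joint torques, N m; "tool_pos": TCP position; "tool_rot": TCP orientation; "contact_force": force on the tool from outside, world axes, zero at the start; "wrist_torque": the same for the moment, N m; "opening": finger opening in m.
Only numpy, scipy, OpenCV 4.12 (cv2) and the standard library are available. Lean on these libraries where they do the work, as an engineer would, in place of code of your own. Each camera call takes 0.05 s, during which the arm holds its last target.

## Working session

There is one attempt and no reset: what is moved stays moved. The work goes in short steps, Python scripts to look and compute and a shell command to move; the robot and the scene stay as the last step left them, time stands still between calls to the robot, and variables do not carry over. Pictures are saved under pics/ and viewed, and the job is handed in when it is done.

```bash
ls; mkdir -p pics
cat > h.py <<'E'
import numpy as np, cv2
from scipy.spatial.transform import Rotation as R
from station import ctrl, eyes, spotter
def cam(p):
    h=p["image"].shape[0]; f=h/2/np.tan(np.radians(p["vertical_fov"])/2)
    return np.array([[f,0,p["cx"]],[0,f,p["cy"]],[0,0,1.]])
def ext(p,o=None):
    if "rvec" in p: return R.from_rotvec(p["rvec"]).as_matrix(),np.array(p["tvec"],float)
    T=np.eye(4);T[:3,:3]=R.from_rotvec(o["tool_rot"]).as_matrix();T[:3,3]=o["tool_pos"]
    C=np.linalg.inv(T@np.array(p["mount"])); return C[:3,:3],C[:3,3]
def proj(P,p,o=None):
    r,t=ext(p,o); q=(np.atleast_2d(P)@r.T+t)@cam(p).T; return q[:,:2]/q[:,2:]
def onz(uv,z,p,o=None):
    r,t=ext(p,o); uv=np.atleast_2d(uv); d=np.c_[uv,np.ones(len(uv))]@np.linalg.inv(cam(p)).T@r; c=-r.T@t
    return c+d*((z-c[2])/d[:,2])[:,None]
def save(p,n,crop=None,s=1):
    im=p["image"][:,:,::-1]
    if crop: im=im[crop[1]:crop[3],crop[0]:crop[2]]
    cv2.imwrite("pics/"+n,cv2.resize(im,None,fx=s,fy=s,interpolation=cv2.INTER_CUBIC))
def shot(n): 
    o=ctrl.get_obs(); return eyes.get_image(n),o
E
python3 - <<'E'
from h import *
for n in("top","side","wrist"):
    p,o=shot(n); save(p,n+"0.png")
    print(n,{k:np.round(v,3).tolist() for k,v in p.items() if k not in("image",)}, p.keys() if n=="top" else "")
    for q in["pan","ingot_a_c","ingot_d_c"] + (["wash_bottle","beaker","jar","spanner","crucible"] if n!="wrist" else []):
        print(q,[(np.round(d["centre"],3).tolist(),round(d["confidence"],2)) for d in spotter.mark_of(q,p)])
print(ctrl.get_obs())
E
```

```text
pics
top {'vertical_fov': 57.108, 'cx': 280.406, 'cy': 206.042, 'rvec': [2.17, -2.141, 0.094], 'tvec': [-0.091, 0.546, 1.335], 'shot': 1} dict_keys(['image', 'vertical_fov', 'cx', 'cy', 'rvec', 'tvec', 'shot'])
pan [([0.626, -0.217, 0.053], 0.57)]
ingot_a_c [([0.322, -0.179, 0.017], 0.83), ([0.281, -0.543, 0.02], 0.77), ([0.628, -0.175, 0.074], 0.66)]
ingot_d_c []
wash_bottle [([0.8, 0.031, 0.001], 0.79), ([0.405, 0.031, -0.005], 0.51)]
beaker [([0.761, 0.237, 0.001], 0.75)]
jar [([0.624, -0.433, 0.001], 0.56)]
spanner [([0.361, -0.343, 0.002], 0.81), ([0.623, -0.436, 0.002], 0.69)]
crucible [([0.404, 0.028, 0.001], 0.46)]
side {'vertical_fov': 42.716, 'cx': 277.106, 'cy': 216.263, 'rvec': [0.985, -2.255, 1.262], 'tvec': [0.287, 0.313, 1.135], 'shot': 2} 
pan [([0.628, -0.219, 0.058], 0.85), ([0.407, 0.032, -0.003], 0.34)]
ingot_a_c [([0.635, -0.177, 0.076], 0.92), ([0.28, -0.547, 0.026], 0.79)]
ingot_d_c [([0.514, 0.152, 0.075], 0.97)]
wash_bottle [([0.8, 0.034, -0.0], 0.96), ([0.628, -0.22, 0.053], 0.74)]
beaker [([0.763, 0.234, 0.004], 0.8)]
jar [([0.627, -0.432, 0.0], 0.59)]
span
[... 255 characters left out ...]
c [([0.28, -0.545, 0.02], 0.74)]
ingot_d_c []
{'t': 1.1, 'q': array([-1.43299242e+00,  5.27073831e-02,  1.61288940e+00, -2.43040835e-05,
        1.47598548e+00, -1.18993051e-01]), 'dq': array([ 0.00079056, -0.00102846, -0.00115253, -0.00109256, -0.00254555,
       -0.00139076]), 'effort': array([-8.00385151e-04, -3.93695855e+01, -3.70471430e+01, -3.26133693e-05,
        4.80187391e-04, -7.06008905e-06]), 'tool_pos': array([ 0.1587403 , -0.60449242,  0.40470533]), 'tool_rot': array([ 3.11572081e+00,  4.02270501e-01, -3.78501382e-05]), 'contact_force': array([-0.09537252,  0.69899   , -0.2599465 ]), 'wrist_torque': array([-0.0178213 , -0.04351133, -0.04255429]), 'opening': 0.08484169624698695}
```

View pics/top0.png

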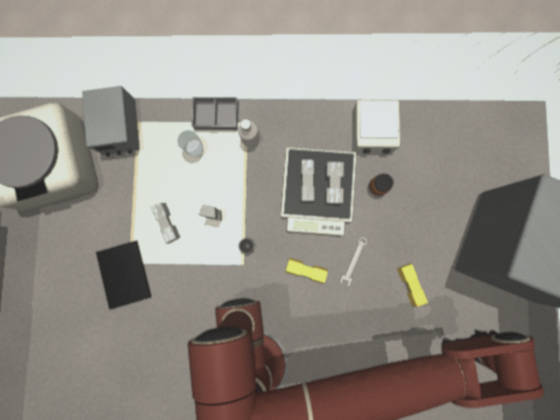

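View pics/side0.png

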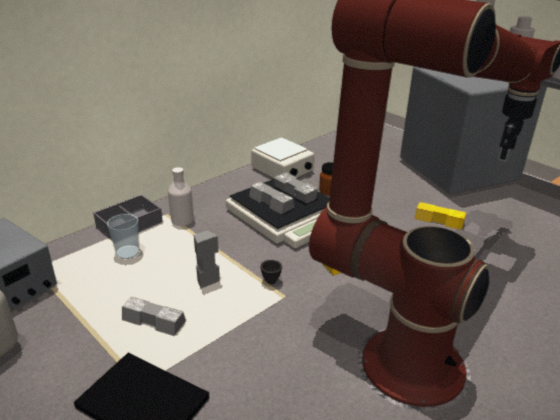

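View pics/wrist0.png

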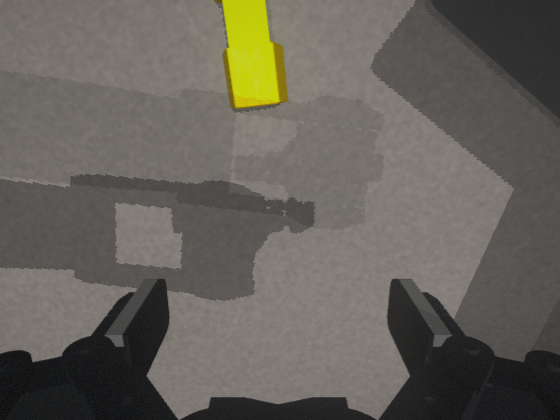

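Top view: the ingots on the pan are at (308,180) and (335,183). The one lying on the mat is at (163,223), and the standing one is at (210,213). Look-alikes are the two yellow bars at (307,270) and (414,285). The bare-metal four are the job, so I'll take a close crop of them.

Run:
```python
from h import *
p,o=shot("top"); save(p,"top1a.png",(270,135,400,245),6); save(p,"top1b.png",(140,110,260,260),4)
for q in ("ingot_a_c",):
  for i,d in enumerate(spotter.outline_of(q,p)):
    m=d["region"].astype(np.uint8); r=cv2.minAreaRect(np.argwhere(m)[:,::-1].astype(np.float32)); b=cv2.boxPoints(r)
    print(round(d["confidence"],2),r, np.round(onz(b,.091 if 270<r[0][0]<350 and r[0][1]<230 else .036,p),3).tolist())
p,o=shot("side"); save(p,"side1.png",(220,160,350,250),6); save(p,"side1b.png",(110,220,240,340),5)
for q in ("ingot_a_c",):
  for i,d in enumerate(spotter.mark_of(q,p)): print(d)
```

```text
0.96 ((307.0, 180.0), (42.0, 16.0), 90.0) [[0.703, -0.146, 0.091], [0.703, -0.201, 0.091], [0.559, -0.202, 0.091], [0.559, -0.148, 0.091]]
0.96 ((306.29998779296875, 270.6000061035156), (40.79337692260742, 15.495159149169922), 18.43494987487793) [[0.32, -0.101, 0.036], [0.37, -0.118, 0.036], [0.328, -0.251, 0.036], [0.278, -0.235, 0.036]]
0.56 ((411.9759216308594, 285.71356201171875), (44.45242691040039, 17.046958923339844), 67.83365631103516) [[0.336, -0.483, 0.036], [0.359, -0.537, 0.036], [0.222, -0.591, 0.036], [0.199, -0.537, 0.036]]
{'centre': [0.6352, -0.1779, 0.0761], 'confidence': 0.83}
{'centre': [0.2808, -0.5429, 0.0227], 'confidence': 0.6}
```

View pics/top1a.png

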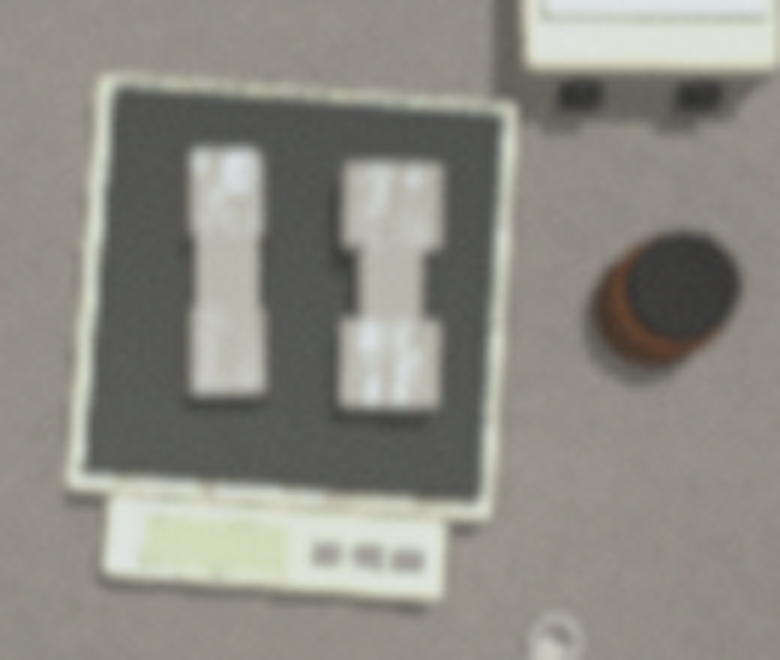

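View pics/top1b.png

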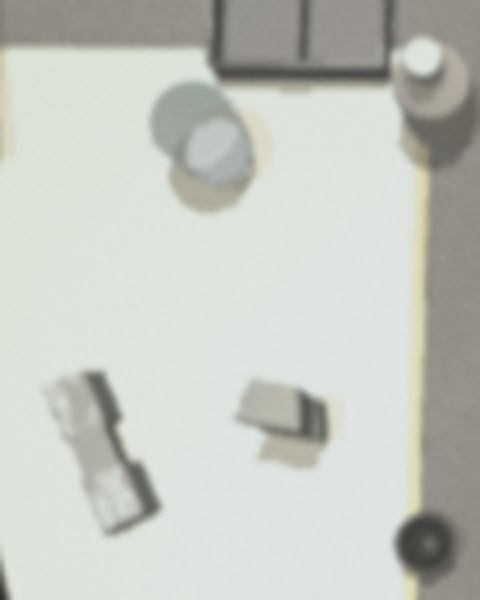

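View pics/side1.png

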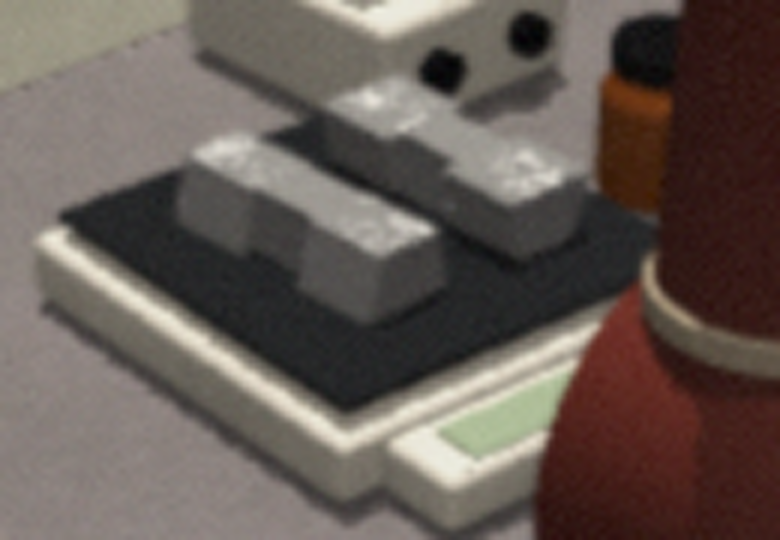

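View pics/side1b.png

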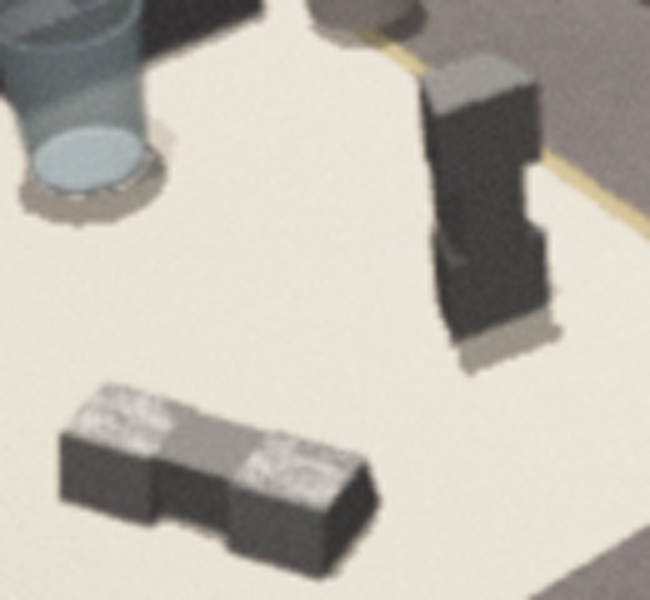

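The pan holds A on the left (narrow top, 73 px wide in the crop) and B on the right (wide top). C lies wide face down and D stands with its narrow side away from the robot. The yellow bars are excluded. Next I'll turn the crop corners into poses.

Run:
```python
from h import *
p,o=shot("top")
def pose(c,off,s,z,name):
    c=(np.array(c,float)+.5)/s-.5+off; w=onz(c,z,p)[:,:2]; m=w.mean(0)
    # order: far-left, far-right, near-left, near-right
    L=(w[0]+w[1]-w[2]-w[3])/2; W=(w[0]+w[2]-w[1]-w[3])/2
    print(name,np.round(m,4),"len",np.linalg.norm(L).round(4),"wid",np.linalg.norm(W).round(4),"yaw",np.degrees(np.arctan2(L[1],L[0])).round(1))
a=np.array([270,135])
pose([(190,147),(263,147),(190,396),(267,397)],a,6,.091,"A")
pose([(342,160),(443,162),(338,408),(440,410)],a,6,.091,"B")
pose([(117,86),(506,106),(83,475),(481,502)],a,6,.055,"pan")
b=np.array([140,110])
pose([(45,386),(86,372),(108,534),(146,515)],b,4,.036,"C")
pose([(258,380),(303,390),(236,415),(297,428)],b,4,.14,"D")
```

```text
A [ 0.6315 -0.1758] len 0.1429 wid 0.0423 yaw 0.8
B [ 0.6249 -0.2678] len 0.1417 wid 0.0571 yaw -0.8
pan [ 0.627  -0.2176] len 0.2312 wid 0.2281 yaw -4.0
C [0.4835 0.3261] len 0.1411 wid 0.0374 yaw 25.4
D [0.5181 0.1489] len 0.0317 wid 0.0445 yaw -19.1
```

```bash
python3 -m crank '[[0,0,0.086,30,-20,0,1],[0,0,0.086,30,-22,0,1],[0,0,0.086,28,-26,0,1],[0,0,0,28,-28,0,1],[0,0,0,28,-28,0,1],[0,0,0,28,-28,0,1],[0,0,0,28,-28,0,1],[0,0,0,28,-28,0,1]]' 60
```

```text
t: 2.02
tool_pos: [0.3795, -0.3816, 0.4043]
tool_rot: [3.137, -0.046, -0.0]
contact_force: [-0.3, -0.6, -0.3]
opening: -0.0001
```

```bash
python3 -m crank '[[0,0,-0.029,28,-29,0,1],[0,0,0,28,-29,0,1],[0,0,0,28,-29,0,1],[0,0,0,28,-29,0,1],[0,0,0,28,-29,0,1],[0,0,0,28,-29,0,1],[0,0,0,28,-29,0,1],[0,0,0,28,-29,0,1]]'
```

```text
t: 2.68
tool_pos: [0.6092, -0.1397, 0.4057]
tool_rot: [3.134, 0.002, 0.007]
contact_force: [0.2, -0.2, -0.4]
opening: 0.0002
```

```bash
python3 -m crank '[[0,0,0,22,-18,10,1],[0,0,0,0,0,40,1],[0,0,0,0,0,40,1],[0,0,0,0,0,38,1],[0,0,0,0,0,25,1],[0,0,0,0,0,0,1]]'
python3 - <<'E'
from h import *
p,o=shot("wrist"); save(p,"w2.png"); print(o["tool_pos"],o["tool_rot"])
E
```

```text
t: 3.18
tool_pos: [0.6412, -0.1127, 0.253]
tool_rot: [3.132, 0.023, 0.03]
contact_force: [-0.5, -0.9, -0.2]
opening: 0.0
[ 0.64117396 -0.11272801  0.25302892] [3.13206753 0.02297488 0.02955472]
```

View pics/w2.png

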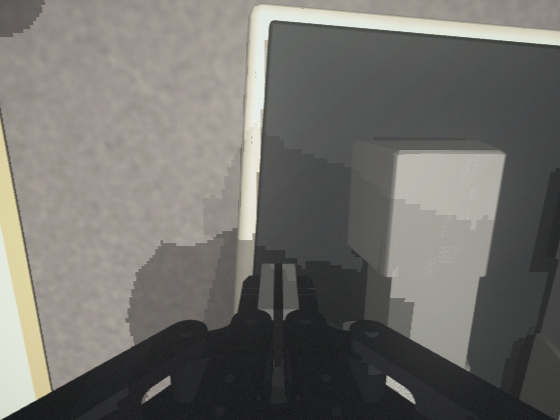

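```bash
cat >> h.py <<'E'
def need(pos,th):
    o=ctrl.get_obs(); T=R.from_rotvec(o["tool_rot"])
    D=R.from_matrix(np.array([[np.cos(th),np.sin(th),0],[np.sin(th),-np.cos(th),0],[0,0,-1]]).T)
    best=(T.inv()*D).as_rotvec()
    d=T.inv().apply(np.array(pos)-o["tool_pos"])*1000
    x=T.as_matrix()[:,0]
    print("t",round(o["t"],2),"pos",o["tool_pos"].round(4),"th",np.arctan2(x[1],x[0]).round(3),"F",o["contact_force"].round(1),"open",round(o["opening"],4),"| turn",best.round(3),"shift",d.round(1))
E
python3 -c "
from h import *
need((.632,-.125,.233),0)"
```

```text
t 3.23 pos [ 0.6416 -0.1129  0.2553] th 0.015 F [ 0.   0.4 -0.4] open -0.0002 | turn [ 0.01  -0.021  0.015] shift [-10.3  11.7  22.2]
```

```bash
python3 -m crank '[[0.01,-0.02,0.015,-10,0,10,1],[0,0,0,0,10,12,1],[0,0,0,0,0,0,1]]' ; python3 -c "
from h import *
need((.632,-.192,.233),0)"
```

```text
t: 3.48
tool_pos: [0.634, -0.1244, 0.2382]
tool_rot: [3.139, 0.0, 0.014]
contact_force: [-0.6, -0.3, -0.1]
opening: -0.0001
t 3.48 pos [ 0.634  -0.1244  0.2382] th 0.0 F [-0.6 -0.3 -0.1] open -0.0001 | turn [ 0.002 -0.009  0.   ] shift [-2.  67.6  5.3]
```

```bash
python3 -m crank '[[0,-0.008,0,-2,5,5,1],[0,0,0,0,5,0,1],[0,0,0,0,5,0,1],[0,0,0,0,5,0,1],[0,0,0,0,5,0,1],[0,0,0,0,5,0,1],[0,0,0,0,5,0,1],[0,0,0,0,5,0,1]]' ; python3 -c "
from h import *
need((.632,-.192,.233),0)"
```

```text
t: 4.15
tool_pos: [0.6345, -0.1685, 0.2397]
tool_rot: [3.141, -0.001, 0.016]
contact_force: [-0.0, 4.3, -0.5]
opening: 0.0001
t 4.15 pos [ 0.6345 -0.1685  0.2397] th -0.001 F [-0.   4.3 -0.5] open 0.0001 | turn [ 0.001 -0.01  -0.001] shift [-2.6 23.5  6.6]
```

```bash
python3 -m crank '[[0,-0.008,0,-1,5,2,1],[0,0,0,0,5,1,1],[0,0,0,0,4,1,1],[0,0,0,0,3,1,1],[0,0,0,0,0,0,1]]'
python3 - <<'E'
from h import *
need((.632,-.192,.233),0)
p,o=shot("top"); save(p,"top3.png",(270,135,400,245),6)
E
```

```text
t: 4.57
tool_pos: [0.6351, -0.1872, 0.238]
tool_rot: [-3.14, 0.001, -0.01]
contact_force: [0.3, 2.0, -1.3]
opening: 0.0001
t 4.57 pos [ 0.6351 -0.1872  0.238 ] th -0.001 F [ 0.3  2.  -1.3] open 0.0001 | turn [-0.001 -0.006 -0.001] shift [-3.1  4.8  5. ]
```

View pics/top3.png

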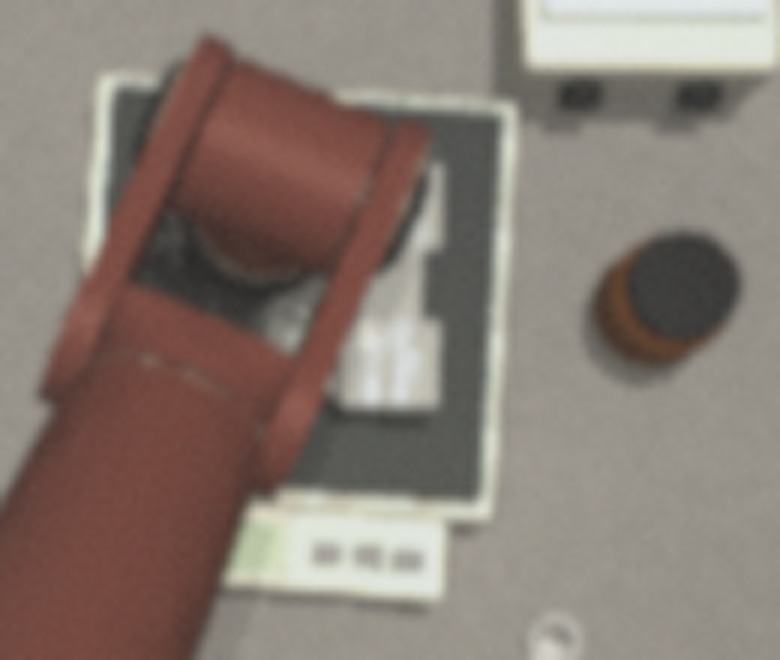

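```bash
python3 -m crank '[[0,0,0,0,3,1,1],[0,0,0,0,3,1,1],[0,0,0,0,3,1,1],[0,0,0,0,2,0,1]]'
python3 - <<'E'
from h import *
need((.632,-.192,.233),0)
p,o=shot("wrist"); save(p,"w4.png")
p,o=shot("side"); save(p,"s4.png",(220,160,350,250),6)
E
```

```text
t: 4.95
tool_pos: [0.636, -0.195, 0.2373]
tool_rot: [-3.131, -0.0, -0.01]
contact_force: [0.4, 6.5, 0.5]
opening: 0.0
t 4.95 pos [ 0.636  -0.195   0.2373] th 0.0 F [0.4 6.5 0.5] open 0.0 | turn [-0.011 -0.007  0.   ] shift [-4.  -3.   4.4]
```

View pics/w4.png

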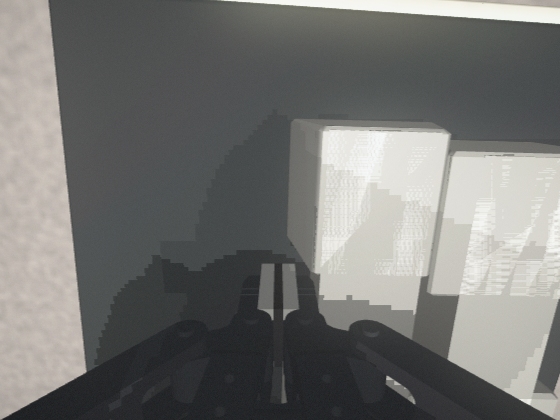

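View pics/s4.png

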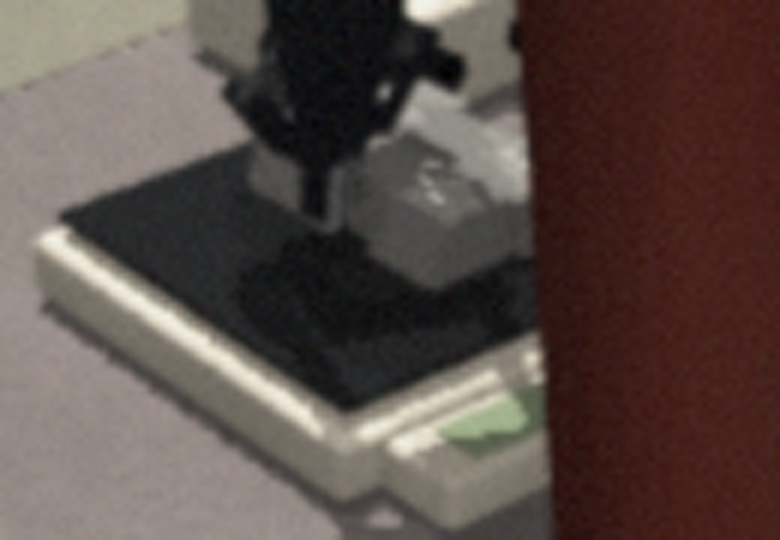

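```bash
python3 -m crank '[[-0.01,-0.005,0,0,3,1,1],[0,0,0,0,3,1,1],[0,0,0,0,3,0,1],[0,0,0,0,0,0,1]]'
python3 - <<'E'
from h import *
need((.632,-.192,.233),0)
p,o=shot("wrist"); save(p,"w5.png")
E
```

```text
t: 5.38
tool_pos: [0.637, -0.2002, 0.237]
tool_rot: [-3.132, -0.003, -0.003]
contact_force: [-0.4, -0.1, -0.6]
opening: -0.0
t 5.38 pos [ 0.637  -0.2002  0.237 ] th 0.002 F [-0.4 -0.1 -0.6] open -0.0 | turn [-0.009 -0.002  0.002] shift [-5.  -8.2  4.1]
```

View pics/w5.png

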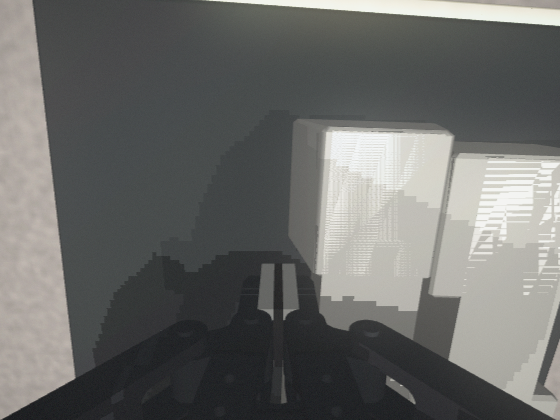

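```bash
python3 -m crank '[[0,0,0,0,-12,0,1],[0,0,0,0,-30,-15,1],[0,0,0,0,-25,-30,1],[0,0,0,0,-30,-28,1],[0,0,0,0,-30,-28,1],[0,0,0,-10,-38,0,1],[0,0,0,-10,-38,0,1],[0,0,0,0,-10,0,1]]'
python3 - <<'E'
from h import *
need((.45,.152,.30),-0.33)
p,o=shot("top"); save(p,"top6.png",(270,135,400,245),6)
E
```

```text
t: 6.1
tool_pos: [0.6152, 0.0173, 0.342]
tool_rot: [-3.14, 0.012, -0.004]
contact_force: [0.9, -0.5, -0.3]
opening: -0.0002
t 6.1 pos [0.6152 0.0173 0.342 ] th -0.008 F [ 0.9 -0.5 -0.3] open -0.0002 | turn [-0.002 -0.002  0.322] shift [-166.3 -133.4   41.7]
```

View pics/top6.png

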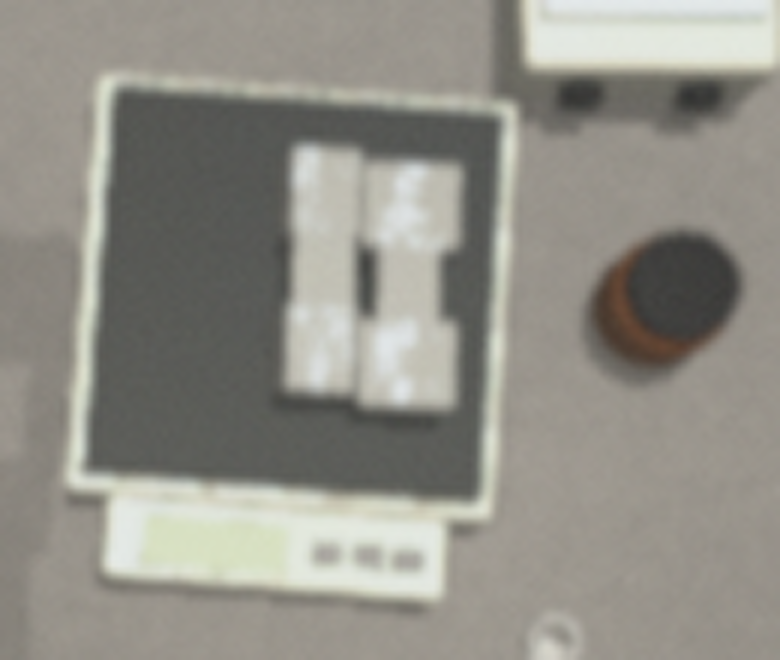

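```bash
cat >> h.py <<'E'
def pose(c,off,s,z,name,p):
    c=(np.array(c,float)+.5)/s-.5+np.array(off); w=onz(c,z,p)[:,:2]; m=w.mean(0)
    L=(w[0]+w[1]-w[2]-w[3])/2; W=(w[0]+w[2]-w[1]-w[3])/2
    print(name,np.round(m,4),"len",np.linalg.norm(L).round(4),"wid",np.linalg.norm(W).round(4),"yaw",np.degrees(np.arctan2(L[1],L[0])).round(1))
    return m
E
python3 - <<'E'
from h import *
p,o=shot("top")
a=pose([(292,146),(362,147),(283,390),(354,393)],(270,135),6,.091,"A",p)
b=pose([(366,160),(463,162),(359,408),(458,410)],(270,135),6,.091,"B",p)
print(a-b,np.linalg.norm(a-b),(a+b)/2)
p,o=shot("side"); save(p,"s7.png",(220,160,350,250),6); print([(d['centre'],d['confidence']) for d in spotter.mark_of('ingot_a_c',p)])
E
```

```text
A [ 0.6336 -0.2296] len 0.1404 wid 0.0397 yaw -1.8
B [ 0.625  -0.2795] len 0.1417 wid 0.0551 yaw -1.5
[0.00859596 0.04994765] 0.050681933965278245 [ 0.62933237 -0.25452548]
[([0.281, -0.5432, 0.0251], 0.96), ([0.635, -0.2337, 0.0761], 0.86)]
```

View pics/s7.png

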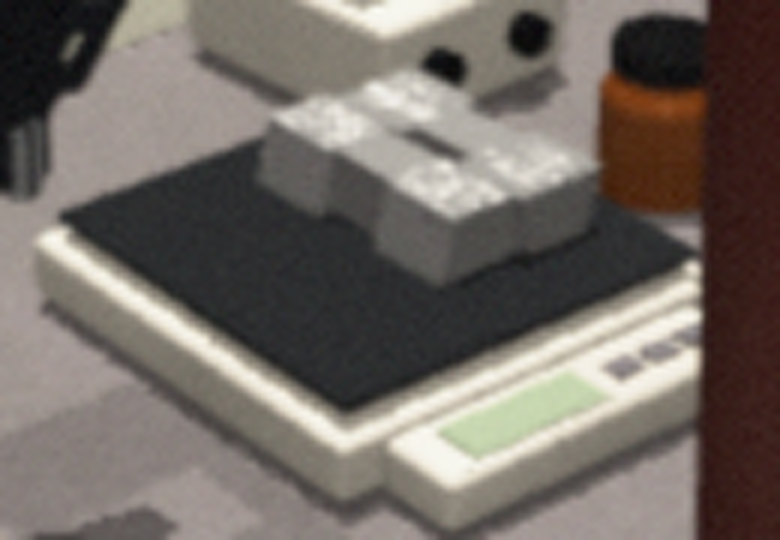

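```bash
python3 -m crank '[[0,0,0.08,-28,-28,0,1],[0,0,0.08,-28,-28,0,1],[0,0,0.08,-20,-34,0,1],[0,0,0,-18,-34,0,1],[0,0,0,-15,-20,0,1],[0,0,0,0,0,0,1]]'
python3 - <<'E'
from h import *
need((.465,.163,.285),-0.26)
E
```

```text
t: 6.8
tool_pos: [0.5323, 0.1641, 0.3347]
tool_rot: [3.103, -0.441, -0.006]
contact_force: [-0.5, -1.0, -0.3]
opening: -0.0004
t 6.8 pos [0.5323 0.1641 0.3347] th -0.282 F [-0.5 -1.  -0.3] open -0.0004 | turn [ 0.008  0.003 -0.022] shift [-64.2  19.4  50. ]
```

```bash
python3 -m crank '[[0,0,-0.02,-32,10,0,1],[0,0,0,-32,10,0,1],[0,0,0,0,0,0,1]]'
python3 - <<'E'
from h import *
need((.465,.163,.285),-0.26)
p,o=shot("wrist"); save(p,"w8.png")
E
```

```text
t: 7.05
tool_pos: [0.4652, 0.1592, 0.3301]
tool_rot: [3.102, -0.412, -0.018]
contact_force: [0.6, -0.4, -1.1]
opening: -0.0002
t 7.05 pos [0.4652 0.1592 0.3301] th -0.264 F [ 0.6 -0.4 -1.1] open -0.0002 | turn [ 0.014  0.01  -0.004] shift [-0.7 -4.3 45. ]
```

View pics/w8.png

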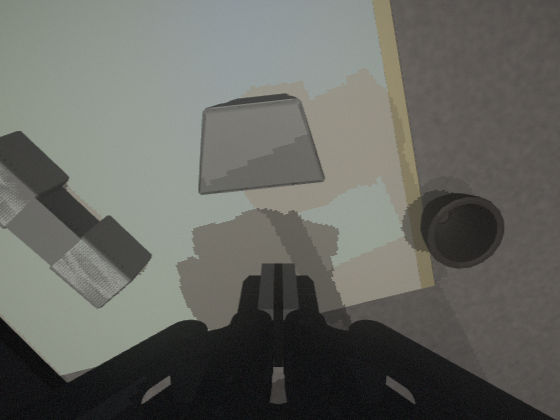

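Run:
```python
from h import *
p,o=shot("wrist")
w=onz([(207,108),(299,99),(324,178),(200,193)],.14,p,o)[:,:2]; print(w.round(4))
n=w[0]-w[1]; f=w[3]-w[2]; print(np.linalg.norm(n),np.linalg.norm(f))
for v in(n,f): print(np.degrees(np.arctan2(v[1],v[0]))-90)
z=w[:2].mean(0)-w[2:].mean(0); print(np.linalg.norm(z),np.degrees(np.arctan2(z[1],z[0])),w.mean(0))
c=(w[:2].mean(0)+w[2:].mean(0))/2; th=np.radians(-10); need(np.r_[c-.055*np.array([np.cos(th),np.sin(th)]),.285],th)
c=onz([(66,185),(22,133),(107,310),(150,258),(0,190)],.036,p,o); print(c.round(3))
```

```text
[[0.5402 0.1664]
 [0.5338 0.1294]
 [0.4992 0.127 ]
 [0.507  0.1807]]
0.037564814840383896 0.05426954157342314
-9.849251490082452
-8.293046336244942
0.034422750922626026 -9.964937425385981 [0.52002573 0.15091662]
t 7.15 pos [0.4683 0.1591 0.332 ] th -0.266 F [-0.3 -0.4 -0.7] open 0.0002 | turn [ 0.011  0.005 -0.091] shift [-2.5 -1.2 47. ]
[[0.516 0.298 0.036]
 [0.557 0.311 0.036]
 [0.413 0.31  0.036]
 [0.447 0.261 0.036]
 [0.525 0.345 0.036]]
```

```bash
python3 -m crank '[[0.01,0.005,-0.1,-2,-1,25,1],[0,0,0,0,0,22,1],[0,0,0,0,0,0,1]]'
python3 - <<'E'
from h import *
need((.520,.152,.285),-.165)
E
```

```text
t: 7.4
tool_pos: [0.4715, 0.1574, 0.2873]
tool_rot: [3.131, -0.261, 0.015]
contact_force: [-0.8, 0.3, -1.4]
opening: 0.0002
t 7.4 pos [0.4715 0.1574 0.2873] th -0.166 F [-0.8  0.3 -1.4] open 0.0002 | turn [-0.001 -0.01  -0.001] shift [48.7 -2.7  2.8]
```

```bash
python3 -m crank '[[0,-0.01,0,10,-2,2,1],[0,0,0,8,-1,0,1],[0,0,0,6,0,0,1],[0,0,0,6,0,0,1],[0,0,0,6,0,0,1],[0,0,0,6,0,0,1],[0,0,0,6,0,0,1],[0,0,0,6,0,0,1]]'
python3 - <<'E'
from h import *
need((.520,.152,.285),-.165)
E
```

```text
t: 8.07
tool_pos: [0.5352, 0.1476, 0.2904]
tool_rot: [-3.129, 0.271, -0.008]
contact_force: [-0.6, -1.0, -0.0]
opening: 0.0
t 8.07 pos [0.5352 0.1476 0.2904] th -0.173 F [-0.6 -1.  -0. ] open 0.0 | turn [-0.001 -0.005 -0.008] shift [-15.7  -1.7   5.3]
```

```bash
python3 -m crank '[[0,0,0,-10,0,-20,-1],[0,0,0,-20,0,-30,-1],[0,0,0,-20,0,-30,-1],[0,0,0,-20,0,-20,-1],[0,0,0,0,0,0,-1]]'
python3 - <<'E'
from h import *
need((.520,.152,.285),-.165)
p,o=shot("wrist"); save(p,"w9.png")
p,o=shot("side"); save(p,"s9.png",(110,170,290,340),4)
E
```

```text
t: 8.48
tool_pos: [0.4664, 0.1591, 0.3926]
tool_rot: [3.129, -0.275, 0.001]
contact_force: [0.9, 0.7, 0.3]
opening: 0.061
t 8.48 pos [0.4664 0.1591 0.3926] th -0.175 F [0.9 0.7 0.3] open 0.061 | turn [ 0.001 -0.001 -0.01 ] shift [ 54.   -2.4 107.6]
```

View pics/w9.png

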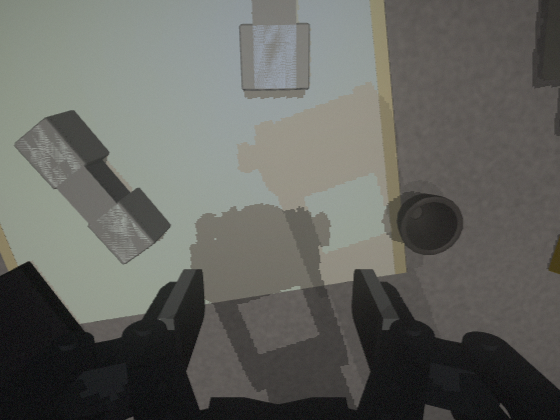

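View pics/s9.png

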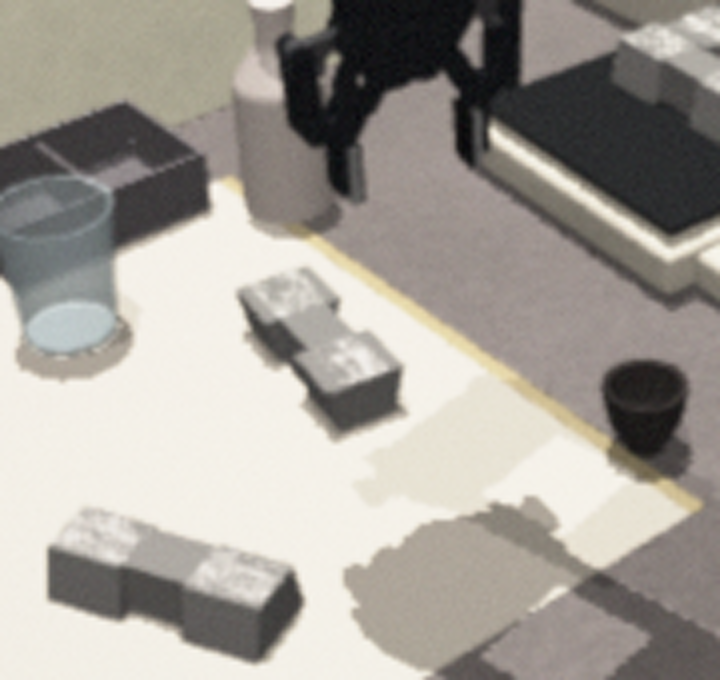

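```bash
python3 -m crank '[[0,0,-0.115,0,-33,15,-1],[0,0,-0.115,0,-33,15,-1],[0,0,-0.115,6,-32,15,-1],[0,0,-0.115,10,-30,15,-1],[0,0,-0.115,10,-12,10,-1],[0,0,0,0,0,0,-1]]'
python3 - <<'E'
from h import *
need((.483,.326,.32),.43); print(ctrl.get_obs()["q"].round(2))
p,o=shot("wrist"); save(p,"w10.png")
E
```

```text
t: 9.08
tool_pos: [0.4934, 0.3051, 0.3074]
tool_rot: [3.067, 0.654, -0.013]
contact_force: [0.6, -0.1, -0.7]
opening: 0.0853
t 9.08 pos [0.4934 0.3051 0.3074] th 0.42 F [ 0.6 -0.1 -0.7] open 0.0853 | turn [ 0.004  0.009 -0.01 ] shift [ -1.1 -23.3 -12.7]
[ 0.43  0.03  1.8  -0.    1.32  1.58]
```

View pics/w10.png

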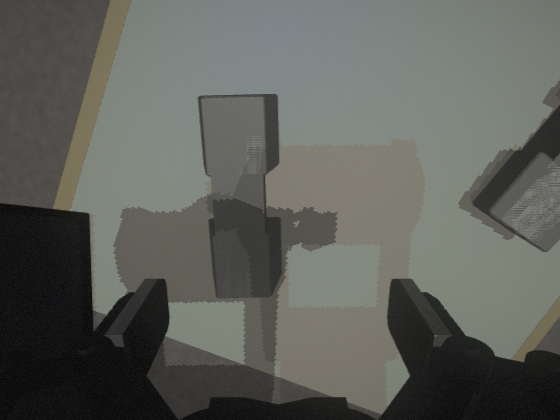

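Run:
```python
from h import *
p,o=shot("wrist"); save(p,"w10c.png",(180,80,300,310),3)
r=p
w=onz([(199,97),(265,95),(212,297),(272,297)],.036,p,o)[:,:2]; print(w.round(4))
L=(w[0]+w[1]-w[2]-w[3])/2; print(np.linalg.norm(L),np.degrees(np.arctan2(L[1],L[0])),w.mean(0),np.linalg.norm(w[0]-w[1]),np.linalg.norm(w[2]-w[3]))
```

```text
[[0.5385 0.3755]
 [0.5557 0.3393]
 [0.4123 0.3193]
 [0.4296 0.2797]]
0.1387811927029089 24.633260999354015 [0.48401875 0.32845763] 0.040116069047567746 0.04324880016034203
```

View pics/w10c.png

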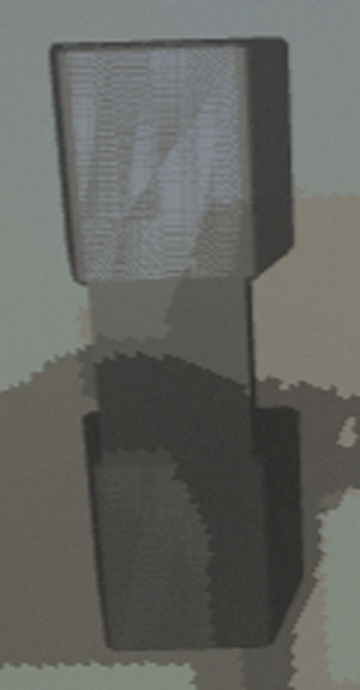

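```bash
python3 -m crank '[[0.004,0.009,-0.01,0,-12,0,-1],[0,0,0,0,-12,10,-1],[0,0,0,0,0,0,-1]]'
python3 - <<'E'
from h import *
need((.484,.327,.175),.43)
E
```

```text
t: 9.43
tool_pos: [0.4839, 0.3243, 0.2991]
tool_rot: [3.074, 0.647, 0.004]
contact_force: [-0.2, 0.1, 0.2]
opening: 0.0855
t 9.43 pos [0.4839 0.3243 0.2991] th 0.415 F [-0.2  0.1  0.2] open 0.0855 | turn [ 0.001 -0.002 -0.015] shift [  0.9  -2.5 124.1]
```

```bash
python3 -m crank '[[0,0,-0.015,1,-2,30,-1],[0,0,0,0,0,35,-1],[0,0,0,0,0,30,-1],[0,0,0,0,0,18,-1],[0,0,0,0,0,0,-1]]'
python3 - <<'E'
from h import *
need((.484,.327,.175),.43)
E
```

```text
t: 9.85
tool_pos: [0.4858, 0.3272, 0.1887]
tool_rot: [-3.068, -0.664, -0.025]
contact_force: [-1.1, -0.3, -0.4]
opening: 0.0852
t 9.85 pos [0.4858 0.3272 0.1887] th 0.427 F [-1.1 -0.3 -0.4] open 0.0852 | turn [ 0.001 -0.016 -0.003] shift [-2.  -0.6 13.6]
```

```bash
python3 -m crank '[[0,-0.015,0,-2,0,13,-1],[0,0,0,0,0,0,-1]]'
python3 - <<'E'
from h import *
need((.484,.327,.175),.43)
p,o=shot("wrist"); save(p,"w11.png")
E
```

```text
t: 10.02
tool_pos: [0.484, 0.3259, 0.1757]
tool_rot: [3.07, 0.663, 0.001]
contact_force: [-1.4, -0.8, -0.1]
opening: 0.0852
t 10.02 pos [0.484  0.3259 0.1757] th 0.425 F [-1.4 -0.8 -0.1] open 0.0852 | turn [ 0.001 -0.    -0.005] shift [ 0.4 -1.   0.6]
```

View pics/w11.png

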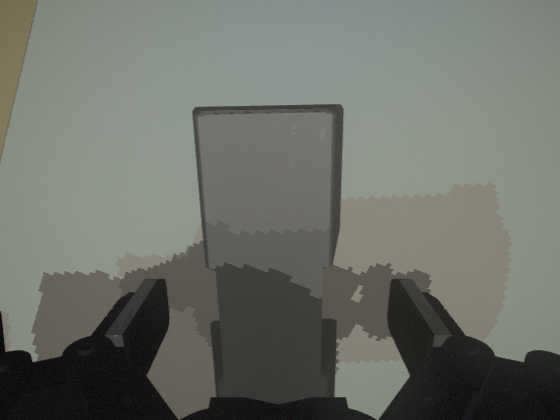

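```bash
python3 -m crank '[[0,0,0,0,0,0,0.6],[0,0,0,0,0,0,1],[0,0,0,0,0,0,1],[0,0,0,0,0,0,1],[0,0,0,0,0,0,1]]' 80
python3 - <<'E'
from h import *
need((.484,.327,.175),.43)
E
```

```text
t: 10.48
tool_pos: [0.4878, 0.3279, 0.1846]
tool_rot: [-3.068, -0.662, -0.025]
contact_force: [1.9, 1.1, -7.2]
opening: 0.0326
t 10.48 pos [0.4878 0.3279 0.1846] th 0.425 F [ 1.9  1.1 -7.2] open 0.0326 | turn [ 0.    -0.016 -0.005] shift [-4.  -0.8  9.5]
```

```bash
python3 -m crank '[[0,0,0,0,0,0,1],[0,0,0,0,0,0,1]]'
python3 - <<'E'
from h import *
need((.484,.327,.175),.43)
p,o=shot("wrist"); save(p,"w12.png")
p,o=shot("side"); save(p,"s12.png",(110,170,290,340),4)
E
```

```text
t: 10.65
tool_pos: [0.4876, 0.3277, 0.1843]
tool_rot: [-3.068, -0.662, -0.025]
contact_force: [-0.0, 0.3, -0.4]
opening: 0.0327
t 10.65 pos [0.4876 0.3277 0.1843] th 0.425 F [-0.   0.3 -0.4] open 0.0327 | turn [ 0.    -0.016 -0.005] shift [-3.8 -0.8  9.3]
```

View pics/w12.png

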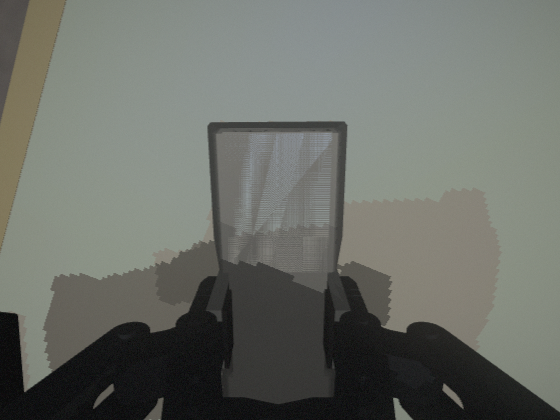

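View pics/s12.png

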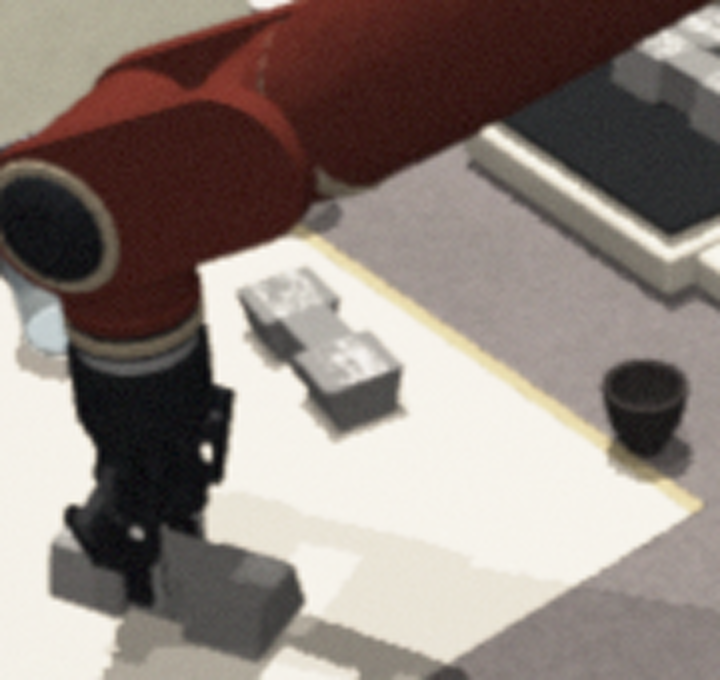

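```bash
python3 -m crank '[[0,0,0,0,0,-10,1],[0,0,0,0,0,-25,1],[0,0,-0.06,0,0,-35,1],[0,0,-0.115,0,0,-38,1],[0,0,-0.115,0,0,-38,1],[0,0,-0.115,0,0,-35,1],[0,0,-0.115,0,0,-15,1],[0,0,-0.115,0,0,0,1]]'
python3 - <<'E'
from h import *
need((.655,-.2555,.38),1.541)
p,o=shot("wrist"); save(p,"w13.png")
E
```

```text
t: 11.42
tool_pos: [0.4798, 0.3238, 0.3746]
tool_rot: [2.687, 1.625, -0.032]
contact_force: [0.9, -0.0, -7.2]
opening: 0.0329
t 11.42 pos [0.4798 0.3238 0.3746] th 1.088 F [ 0.9 -0.  -7.2] open 0.0329 | turn [-0.013  0.015 -0.453] shift [-431.8  424.1   -1.8]
```

View pics/w13.png

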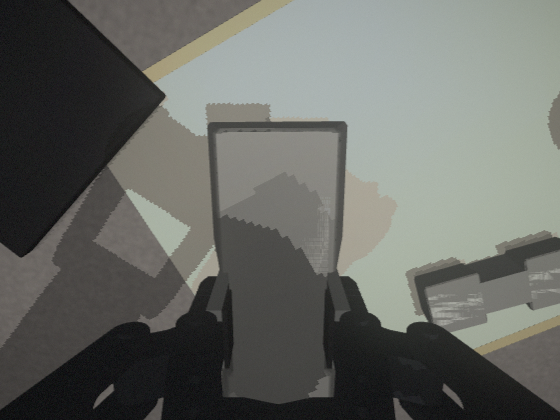

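```bash
python3 -m crank '[[0,0.01,-0.115,-25,18,0,1],[-0.01,0.02,-0.115,-30,14,0,1],[0,0,-0.115,-34,12,0,1],[0,0,-0.1,-36,11,0,1],[0,0,0,-37,11,0,1],[0,0,0,-38,11,0,1],[0,0,0,-38,11,0,1],[0,0,0,-38,11,0,1]]'
python3 - <<'E'
from h import *
need((.655,-.2555,.38),1.541)
E
```

```text
t: 12.13
tool_pos: [0.5298, 0.0309, 0.3562]
tool_rot: [-2.224, -2.181, 0.01]
contact_force: [2.0, 0.4, -7.6]
opening: 0.0326
t 12.13 pos [0.5298 0.0309 0.3562] th 1.551 F [ 2.   0.4 -7.6] open 0.0326 | turn [-0.024 -0.014  0.01 ] shift [-283.5  130.2  -30.9]
```

```bash
python3 -m crank '[[-0.01,0,0.01,-36,17,0,1],[-0.01,0,0,-36,17,0,1],[0,0,0,-36,17,0,1],[0,0,0,-36,17,0,1],[0,0,0,-36,17,0,1],[0,0,0,-36,17,0,1],[0,0,0,-36,16,0,1],[0,0,0,-15,8,0,1]]'
python3 - <<'E'
from h import *
need((.655,-.2555,.28),1.541)
E
```

```text
t: 12.8
tool_pos: [0.6399, -0.258, 0.3286]
tool_rot: [-2.255, -2.127, 0.016]
contact_force: [-0.8, -0.1, -6.4]
opening: 0.0327
t 12.8 pos [ 0.6399 -0.258   0.3286] th 1.512 F [-0.8 -0.1 -6.4] open 0.0327 | turn [-0.037 -0.022 -0.029] shift [ 2.3 16.8 48.1]
```

```bash
python3 -m crank '[[-0.037,-0.006,-0.029,2,9,5,1],[0,0,0,0,7,10,1],[0,0,0,0,0,0,1],[0,0,0,0,0,0,1]]'
python3 - <<'E'
from h import *
need((.655,-.2555,.28),1.541)
p,o=shot("wrist"); save(p,"w14.png")
E
```

```text
t: 13.13
tool_pos: [0.6537, -0.2627, 0.3017]
tool_rot: [-2.254, -2.151, -0.007]
contact_force: [-0.6, -0.2, -7.4]
opening: 0.0324
t 13.13 pos [ 0.6537 -0.2627  0.3017] th 1.524 F [-0.6 -0.2 -7.4] open 0.0324 | turn [-0.015 -0.021 -0.017] shift [ 6.8  1.3 21.8]
```

View pics/w14.png

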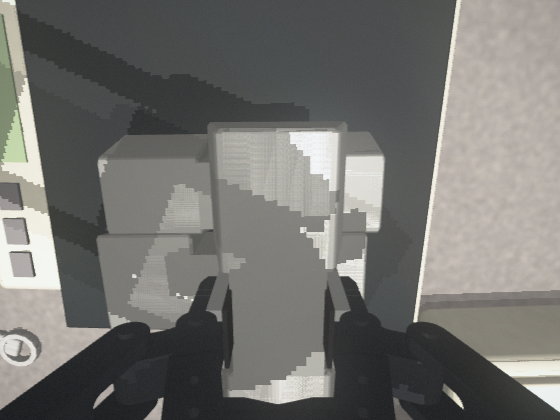

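```bash
python3 -m crank '[[-0.015,-0.005,-0.017,6,1,8,1],[0,0,0,0,0,6,1],[0,0,0,0,0,0,1]]'
python3 - <<'E'
from h import *
need((.655,-.2555,.275),1.541)
E
```

```text
t: 13.43
tool_pos: [0.653, -0.2548, 0.2853]
tool_rot: [-2.243, -2.176, -0.014]
contact_force: [-1.5, 0.3, -8.0]
opening: 0.0324
t 13.43 pos [ 0.653  -0.2548  0.2853] th 1.54 F [-1.5  0.3 -8. ] open 0.0324 | turn [-0.005 -0.018 -0.001] shift [-0.9  2.  10.3]
```

```bash
python3 -m crank '[[-0.004,0,0,0,2,4,1],[0,0,0,0,0,2,1],[0,0,0,0,0,1.5,1],[0,0,0,0,0,0,1]]'
python3 - <<'E'
from h import *
need((.655,-.2555,.275),1.541)
p,o=shot("side"); save(p,"s15.png",(220,140,350,250),6)
E
```

```text
t: 13.77
tool_pos: [0.6547, -0.254, 0.2779]
tool_rot: [-2.246, -2.177, -0.018]
contact_force: [-0.3, 0.0, -7.9]
opening: 0.0326
t 13.77 pos [ 0.6547 -0.254   0.2779] th 1.54 F [-0.3  0.  -7.9] open 0.0326 | turn [-0.002 -0.018 -0.001] shift [-1.6  0.4  2.9]
```

View pics/s15.png

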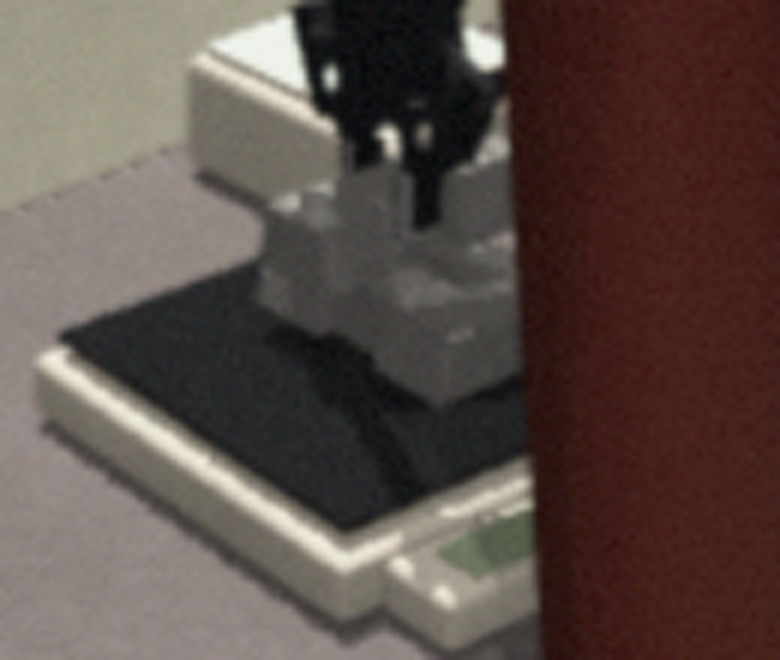

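```bash
python3 -m crank '[[0,0,0,-1,0,2,1],[0,0,0,0,0,1.5,1],[0,0,0,0,0,0,1]]'; python3 -m crank '[[0,0,0,0,0,1.5,1],[0,0,0,0,0,1,1]]'
```

```text
t: 14.07
tool_pos: [0.6551, -0.2554, 0.2757]
tool_rot: [-2.248, -2.178, -0.019]
contact_force: [0.1, 0.2, -7.4]
opening: 0.0325
t: 14.23
tool_pos: [0.6554, -0.2557, 0.2754]
tool_rot: [-2.249, -2.178, -0.019]
contact_force: [-2.3, 0.9, -2.9]
opening: 0.0324
```

```bash
python3 -m crank '[[0,0,0,0,0,1,1],[0,0,0,0,0,0.5,1],[0,0,0,0,0,0,1]]'; python3 -m crank '[[0,0,0,0,0,0,0.1],[0,0,0,0,0,0,0],[0,0,0,0,0,0,-0.2]]'
```

```text
t: 14.48
tool_pos: [0.6557, -0.2558, 0.2754]
tool_rot: [-2.25, -2.179, -0.019]
contact_force: [-0.7, 0.3, -6.0]
opening: 0.0327
t: 14.73
tool_pos: [0.6571, -0.2566, 0.279]
tool_rot: [-2.255, -2.185, -0.024]
contact_force: [0.3, -0.5, -0.6]
opening: 0.0511
```

```bash
python3 -m crank '[[0,0,0,0,0,-15,-0.2],[0,0,0,0,0,-30,-0.3],[0,0,0,0,0,-38,-1],[0,0,0,10,0,-35,-1],[0,0,0,40,0,0,-1],[0,0,0,40,0,0,-1],[0,0,0,40,0,0,-1],[0,0,0,40,0,0,-1]]'
python3 - <<'E'
from h import *
need((.61,.137,.35),-.16); print(ctrl.get_obs()["q"].round(2))
p,o=shot("top"); save(p,"top16.png",(270,135,400,245),6)
p,o=shot("side"); save(p,"s16.png",(220,140,350,250),6)
E
```

```text
t: 15.4
tool_pos: [0.6625, -0.0919, 0.4227]
tool_rot: [2.256, 2.155, 0.039]
contact_force: [1.7, 0.6, -0.1]
opening: 0.0854
t 15.4 pos [ 0.6625 -0.0919  0.4227] th 1.525 F [ 1.7  0.6 -0.1] open 0.0854 | turn [ 0.022 -0.03   1.685] shift [226.  -65.3  71.2]
[-0.25  0.14  1.49  0.01  1.48 -0.21]
```

View pics/top16.png

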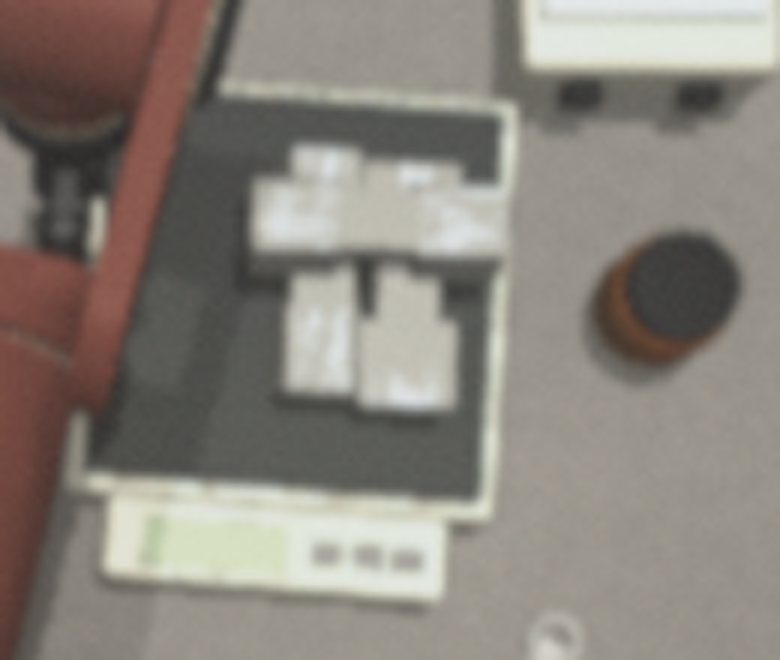

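View pics/s16.png

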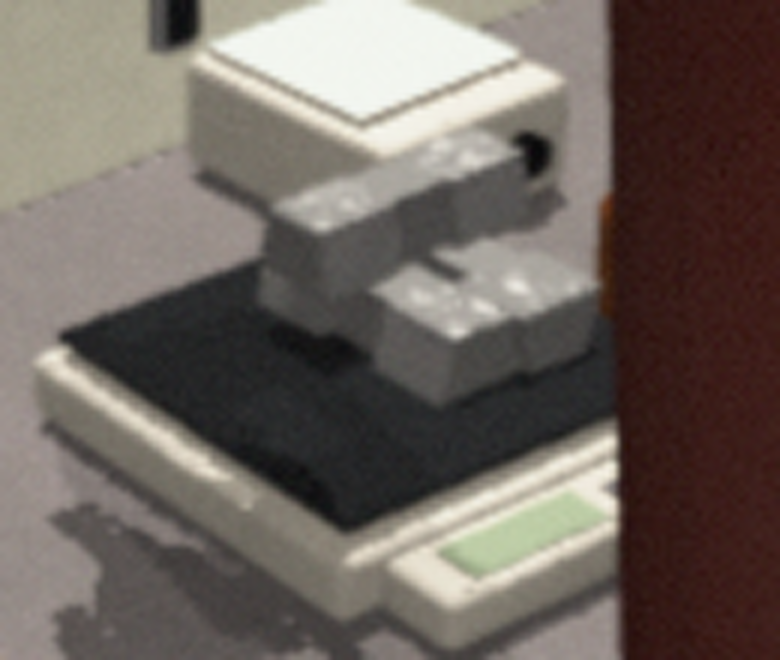

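Run:
```python
from h import *
p,o=shot("top"); 
c=(np.array([(257,178),(507,186),(252,250),(504,257)],float)+.5)/6-.5+np.array((270,135)); w=onz(c,.127,p)[:,:2]
print(w.round(4),w.mean(0)); v=w[0]+w[2]-w[1]-w[3]; print(np.linalg.norm(v)/2,np.degrees(np.arctan2(v[1],v[0])))
a=pose([(292,146),(362,147),(283,390),(354,393)],(270,135),6,.091,"A",p)
b=pose([(366,160),(463,162),(359,408),(458,410)],(270,135),6,.091,"B",p)
```

```text
[[ 0.6772 -0.19  ]
 [ 0.6741 -0.3274]
 [ 0.6369 -0.1875]
 [ 0.6345 -0.3255]] [ 0.65568346 -0.25758774]
0.137721443116733 88.84712619077098
A [ 0.6336 -0.2296] len 0.1404 wid 0.0397 yaw -1.8
B [ 0.625  -0.2795] len 0.1417 wid 0.0551 yaw -1.5
```

```bash
python3 -m crank '[[0.01,-0.015,-0.115,40,0,0,-1],[0.01,-0.015,-0.115,40,0,0,-1],[0,0,-0.115,40,0,0,-1],[0,0,-0.115,38,0,0,-1],[0,0,-0.115,38,0,0,-1],[0,0,-0.115,10,0,20,-1],[0,0,-0.115,0,0,20,-1],[0,0,-0.115,0,0,20,-1]]'
python3 - <<'E'
from h import *
need((.609,.137,.34),2.98); print(ctrl.get_obs()["q"].round(2))
E
```

```text
t: 16.22
tool_pos: [0.6247, 0.1033, 0.3723]
tool_rot: [1.002, 2.924, -0.031]
contact_force: [0.6, -0.1, -0.3]
opening: 0.085
t 16.22 pos [0.6247 0.1033 0.3723] th 2.482 F [ 0.6 -0.1 -0.3] open 0.085 | turn [-0.016  0.053 -0.498] shift [34.8 17.1 30.4]
[ 0.05  0.08  1.63 -0.04  1.38 -0.85]
```

```bash
python3 -m crank '[[0,0.02,-0.12,15,8,10,-1],[0,0.02,-0.12,10,0,8,-1],[0,0.01,-0.12,0,0,0,-1],[0,0,-0.12,0,0,0,-1],[0,0,0,0,0,0,-1]]'
python3 - <<'E'
from h import *
need((.609,.137,.34),2.98)
p,o=shot("wrist"); save(p,"w17.png")
E
```

```text
t: 16.63
tool_pos: [0.61, 0.1184, 0.3502]
tool_rot: [-0.257, -3.124, 0.022]
contact_force: [0.2, 0.3, 0.7]
opening: 0.0852
t 16.63 pos [0.61   0.1184 0.3502] th 2.978 F [0.2 0.3 0.7] open 0.0852 | turn [-0.015 -0.006 -0.002] shift [ 4.  18.4  9.9]
```

View pics/w17.png

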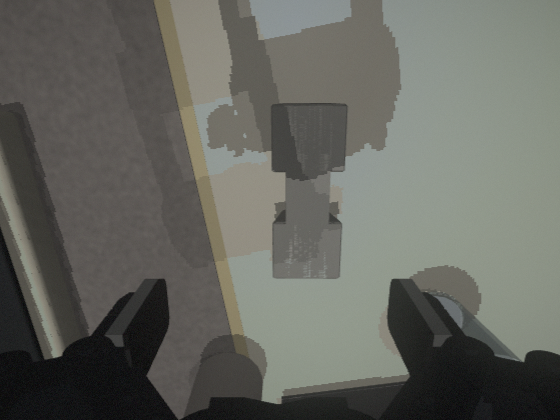

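Run:
```python
from h import *
p,o=shot("wrist")
w=onz([(272,104),(347,105),(272,277),(341,277)],.036,p,o)[:,:2]; print(w.round(4))
L=(w[0]+w[1]-w[2]-w[3])/2; print(np.linalg.norm(L),np.arctan2(L[1],L[0]),w.mean(0),np.linalg.norm(w[0]-w[1]),np.linalg.norm(w[2]-w[3]))
need(np.r_[w.mean(0),.185],np.arctan2(L[1],L[0]))
p,o=shot("top"); save(p,"top17.png",(150,110,270,260),4)
```

```text
[[0.5396 0.1213]
 [0.5494 0.1746]
 [0.676  0.0975]
 [0.6851 0.1539]]
0.13787950841863547 2.9795832753261173 [0.61251649 0.13680535] 0.05414768133765698 0.05719176494292996
t 16.73 pos [0.6103 0.1184 0.3507] th 2.972 F [ 0.7 -0.3  1. ] open 0.0856 | turn [-0.014 -0.005 -0.007] shift [1.000e-01 2.090e+01 1.654e+02]
```

View pics/top17.png

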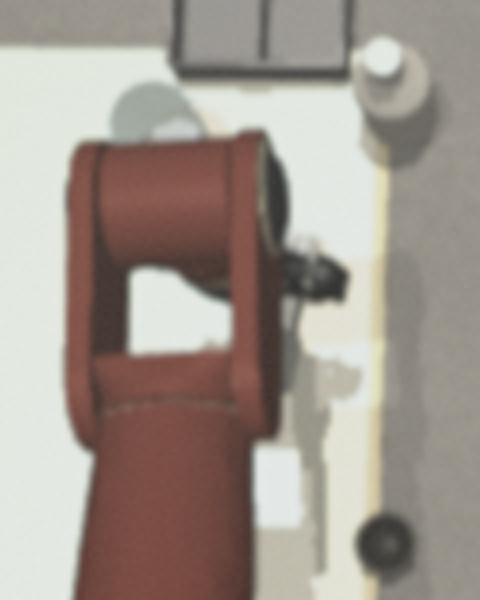

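```bash
python3 -m crank '[[-0.014,-0.005,-0.007,0,10,10,-1],[0,0,0,0,10,20,-1],[0,0,0,0,0,30,-1],[0,0,0,0,0,30,-1],[0,0,0,0,0,25,-1],[0,0,0,0,0,0,-1]]'
python3 - <<'E'
from h import *
need((.6125,.1368,.187),2.98); print(ctrl.finger_overhang)
E
```

```text
t: 17.28
tool_pos: [0.6174, 0.1403, 0.2355]
tool_rot: [0.271, 3.115, 0.011]
contact_force: [-1.4, 0.0, -1.4]
opening: 0.0854
t 17.28 pos [0.6174 0.1403 0.2355] th 2.968 F [-1.4  0.  -1.4] open 0.0854 | turn [ 0.008  0.014 -0.012] shift [ 4.9 -4.7 48.4]
0.1734
```

```bash
python3 -m crank '[[0.008,0.014,-0.012,5,-4,12,-1],[0,0,0,0,0,20,-1],[0,0,0,0,0,12,-1],[0,0,0,0,0,0,-1]]'
python3 - <<'E'
from h import *
need((.6125,.1368,.187),2.98); print(ctrl.finger_overhang)
E
```

```text
t: 17.62
tool_pos: [0.6123, 0.1378, 0.191]
tool_rot: [0.253, 3.13, 0.001]
contact_force: [-0.4, -0.2, -1.2]
opening: 0.086
t 17.62 pos [0.6123 0.1378 0.191 ] th 2.98 F [-0.4 -0.2 -1.2] open 0.086 | turn [0.001 0.001 0.   ] shift [-0.3 -1.   4. ]
0.1734
```

```bash
python3 -m crank '[[0,0,0,0,-1,5,-0.2],[0,0,0,0,0,0,0.2],[0,0,0,0,0,0,1],[0,0,0,0,0,0,1],[0,0,0,0,0,0,1],[0,0,0,0,0,0,1]]' 80
python3 - <<'E'
from h import *
need((.6125,.1368,.187),2.98)
p,o=shot("wrist"); save(p,"w18.png")
E
```

```text
t: 18.12
tool_pos: [0.6137, 0.1368, 0.1901]
tool_rot: [0.254, 3.125, 0.003]
contact_force: [0.1, 0.7, -6.2]
opening: 0.0321
t 18.12 pos [0.6137 0.1368 0.1901] th 2.98 F [ 0.1  0.7 -6.2] open 0.0321 | turn [ 0.002  0.006 -0.   ] shift [ 1.3 -0.2  3.1]
```

View pics/w18.png

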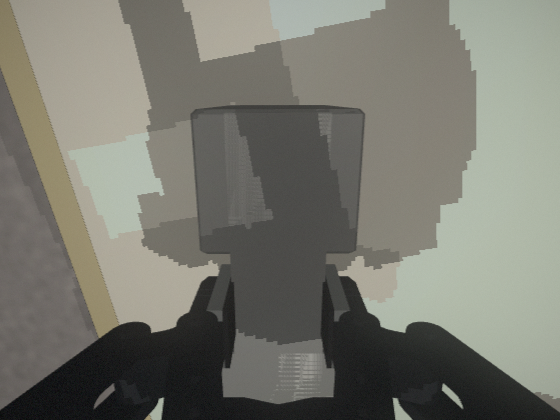

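```bash
python3 -m crank '[[0,0,0,0,0,-12,1],[0,0,0.06,0,0,-30,1],[0,0,0.115,0,0,-38,1],[0,0,0.115,0,0,-38,1],[0,0,0.115,0,0,-38,1],[0,0,0.115,0,0,-30,1],[0,0,0.115,0,0,-10,1],[0,0,0.115,0,0,0,1]]'
python3 - <<'E'
from h import *
need((.596,-.256,.38),1.541)
E
```

```text
t: 18.83
tool_pos: [0.6083, 0.1363, 0.3871]
tool_rot: [-1.425, -2.784, 0.013]
contact_force: [0.3, 0.2, -6.3]
opening: 0.0323
t 18.83 pos [0.6083 0.1363 0.3871] th 2.196 F [ 0.3  0.2 -6.3] open 0.0323 | turn [-0.016 -0.004  0.655] shift [-311.1 -239.3    7.7]
```

```bash
python3 -m crank '[[0,0,0.115,-29,-19,0,1],[-0.01,0,0.115,-32,-16,0,1],[0,0,0.115,-34,-12,0,1],[0,0,0.115,-36,-8,0,1],[0,0,0.11,-37,-4,0,1],[0,0,0.06,-38,0,0,1],[0,0,0,-38,0,0,1],[0,0,0,-30,0,0,1]]'
python3 - <<'E'
from h import *
need((.596,-.256,.36),1.541)
E
```

```text
t: 19.5
tool_pos: [0.6116, -0.1531, 0.3878]
tool_rot: [-2.243, -2.181, -0.0]
contact_force: [1.2, -0.5, -6.9]
opening: 0.032
t 19.5 pos [ 0.6116 -0.1531  0.3878] th 1.543 F [ 1.2 -0.5 -6.9] open 0.032 | turn [-0.009 -0.009  0.002] shift [-103.5  -12.5   27. ]
```

```bash
python3 -m crank '[[-0.008,0,0,-36,-4,0,1],[0,0,0,-36,-4,5,1],[0,0,0,-20,-4,10,1],[0,0,0,0,0,0,1],[0,0,0,0,0,0,1]]'
python3 - <<'E'
from h import *
need((.596,-.256,.34),1.541)
p,o=shot("wrist"); save(p,"w19.png")
E
```

```text
t: 19.92
tool_pos: [0.5923, -0.2554, 0.3695]
tool_rot: [-2.254, -2.172, -0.003]
contact_force: [0.3, 0.2, -6.1]
opening: 0.0321
t 19.92 pos [ 0.5923 -0.2554  0.3695] th 1.534 F [ 0.3  0.2 -6.1] open 0.0321 | turn [-0.007 -0.009 -0.007] shift [-0.7  3.9 29.4]
```

View pics/w19.png

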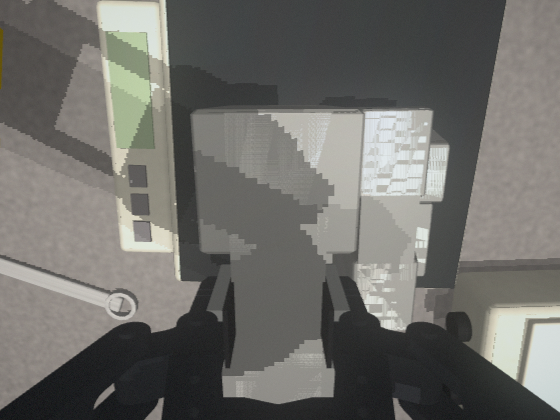

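```bash
python3 -m crank '[[-0.009,-0.015,-0.007,0,4,10,1],[0,0,0,0,0,20,1],[0,0,0,0,0,25,1],[0,0,0,0,0,10,1],[0,0,0,0,0,0,1],[0,0,0,0,0,0,1]]'
python3 - <<'E'
from h import *
need((.596,-.256,.285),1.541)
E
```

```text
t: 20.47
tool_pos: [0.5978, -0.2491, 0.3047]
tool_rot: [2.242, 2.193, -0.002]
contact_force: [0.2, -0.2, -5.5]
opening: 0.032
t 20.47 pos [ 0.5978 -0.2491  0.3047] th 1.549 F [ 0.2 -0.2 -5.5] open 0.032 | turn [0.003 0.005 0.008] shift [-6.9 -1.7 19.8]
```

```bash
python3 -m crank '[[0,0,0.008,-6,-1,8,1],[0,0,0,0,0,6,1],[0,0,0,0,0,3,1],[0,0,0,0,0,0,1]]'
python3 - <<'E'
from h import *
need((.596,-.256,.281),1.541)
E
```

```text
t: 20.8
tool_pos: [0.598, -0.255, 0.2907]
tool_rot: [2.245, 2.181, 0.0]
contact_force: [-0.9, -0.2, -7.2]
opening: 0.0317
t 20.8 pos [ 0.598  -0.255   0.2907] th 1.542 F [-0.9 -0.2 -7.2] open 0.0317 | turn [0.008 0.008 0.001] shift [-1.  -2.1  9.7]
```

```bash
python3 -m crank '[[0.006,0.002,0,-1,-2,4,1],[0,0,0,0,0,2,1],[0,0,0,0,0,1.5,1],[0,0,0,0,0,0,1]]'; python3 -m crank '[[0,0,0,0,0,1.5,1],[0,0,0,0,0,1,1]]'
```

```text
t: 21.13
tool_pos: [0.5962, -0.2568, 0.2842]
tool_rot: [2.249, 2.183, -0.003]
contact_force: [-0.2, -0.2, -7.6]
opening: 0.0321
t: 21.3
tool_pos: [0.5963, -0.257, 0.2819]
tool_rot: [2.248, 2.182, -0.003]
contact_force: [-0.7, -0.2, -5.7]
opening: 0.0321
```

```bash
python3 -m crank '[[0,0,0,0,0,1.5,1],[0,0,0,0,0,1,1]]'; python3 -m crank '[[0,0,0,0,0,1.5,1],[0,0,0,0,0,1,1]]'
```

```text
t: 21.47
tool_pos: [0.5966, -0.2571, 0.281]
tool_rot: [2.248, 2.182, -0.003]
contact_force: [-3.2, 1.2, 2.1]
opening: 0.0321
t: 21.63
tool_pos: [0.5969, -0.2572, 0.281]
tool_rot: [2.248, 2.182, -0.003]
contact_force: [-2.1, 1.1, -0.8]
opening: 0.0319
```

```bash
python3 -m crank '[[0,0,0,0,0,0,0.1],[0,0,0,0,0,0,0],[0,0,0,0,0,0,0]]'
python3 - <<'E'
from h import *
need((.596,-.256,.281),1.541)
p,o=shot("wrist"); save(p,"w20.png")
p,o=shot("side"); save(p,"s20.png",(220,140,350,250),6)
E
```

```text
t: 21.88
tool_pos: [0.5983, -0.2579, 0.2837]
tool_rot: [2.241, 2.176, 0.001]
contact_force: [-1.0, -1.1, -0.1]
opening: 0.0424
t 21.88 pos [ 0.5983 -0.2579  0.2837] th 1.541 F [-1.  -1.1 -0.1] open 0.0424 | turn [0.013 0.012 0.   ] shift [ 1.9 -2.4  2.7]
```

View pics/w20.png

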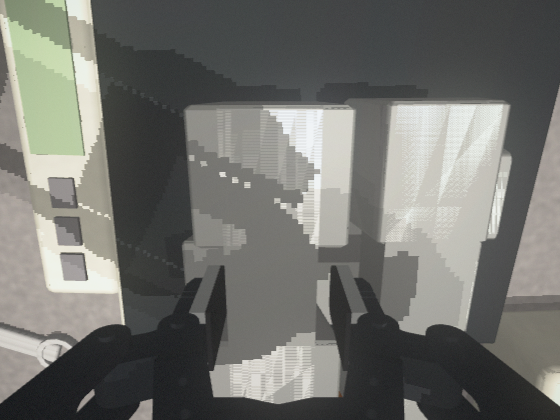

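View pics/s20.png

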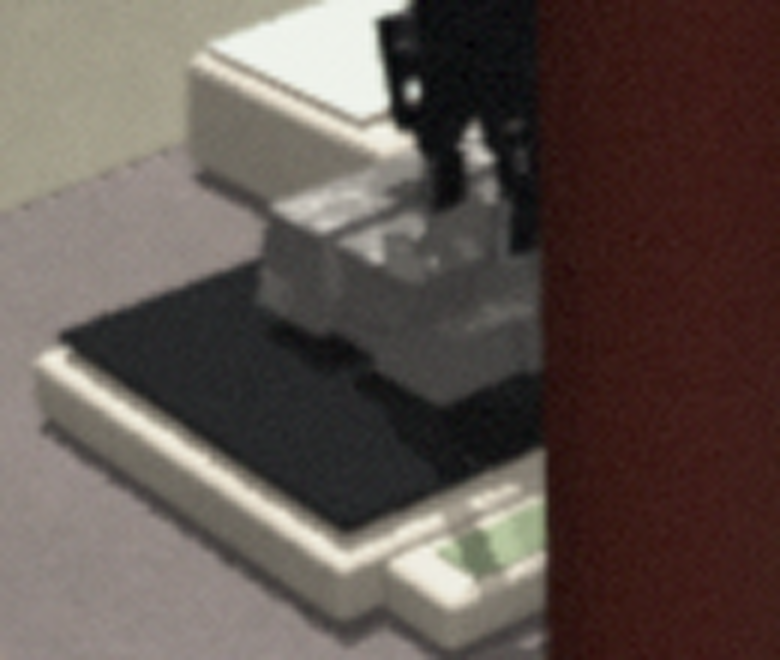

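```bash
python3 -m crank '[[0,0,0,0,-1,-12,0],[0,0,0,0,0,-25,0],[0,0,0,0,0,-35,0.3],[0,0,0,0,-15,0,1],[0,0,0,0,-30,0,1],[0,0,0,0,-8,0,1],[0,0,0,0,0,0,1]]' 60
python3 - <<'E'
from h import *
need((.545,-.2565,.274),1.541)
p,o=shot("top"); save(p,"top21.png",(270,135,400,245),6)
p,o=shot("wrist"); save(p,"w21.png")
E
```

```text
t: 22.57
tool_pos: [0.5426, -0.2557, 0.3648]
tool_rot: [2.235, 2.172, 0.004]
contact_force: [0.6, -1.2, -0.0]
opening: 0.0
t 22.57 pos [ 0.5426 -0.2557  0.3648] th 1.542 F [ 0.6 -1.2 -0. ] open 0.0 | turn [0.019 0.015 0.001] shift [ 0.7  0.6 90.8]
```

View pics/w21.png

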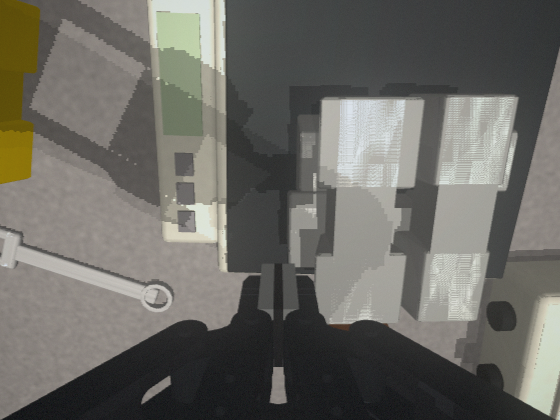

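View pics/top21.png

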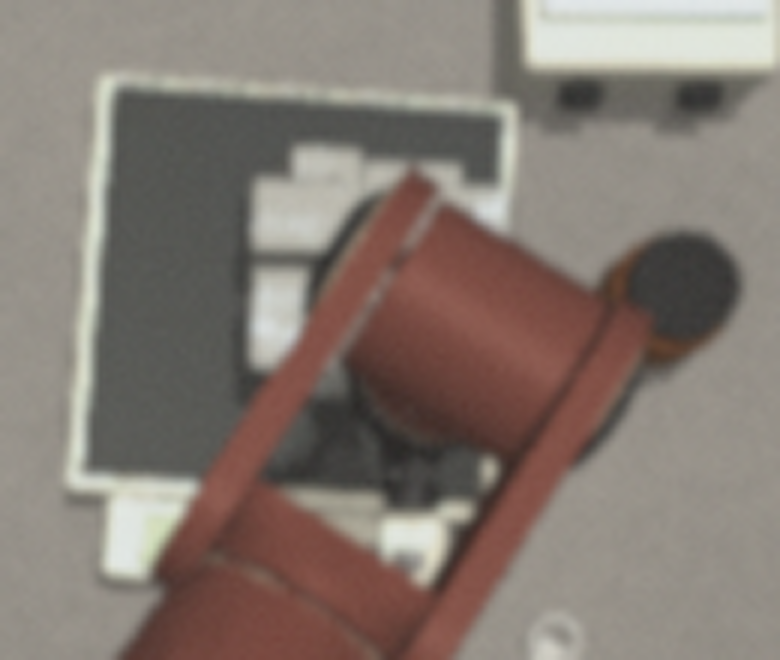

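Run:
```python
from h import *
p,o=shot("wrist")
for n,c in(("D",[(321,98),(423,98),(314,322),(402,322)]),("C",[(445,97),(517,97),(420,320),(478,320)])):
    w=onz(c,.127,p,o)[:,:2]; L=(w[0]+w[1]-w[2]-w[3])/2; print(n,w.mean(0).round(4),np.degrees(np.arctan2(L[1],L[0])),np.linalg.norm(L),np.linalg.norm(w[0]-w[1]),np.linalg.norm(w[2]-w[3]))
```

```text
D [ 0.5982 -0.2558] 89.1324257798176 0.13689880278407723 0.053632670465666304 0.0563516450624899
C [ 0.6561 -0.2569] 89.4809245570635 0.13665137838069663 0.03822571022170946 0.03746396711726287
```

```bash
python3 -m crank '[[0.019,0.015,0,0,0,15,1],[0,0,0,0,0,30,1],[0,0,0,0,0,30,1],[0,0,0,0,0,14,1],[0,0,0,0,0,0,1]]'
python3 - <<'E'
from h import *
need((.545,-.2565,.274),1.541)
E
```

```text
t: 23.13
tool_pos: [0.5473, -0.2559, 0.2685]
tool_rot: [-2.248, -2.189, -0.001]
contact_force: [-0.9, 0.4, -0.0]
opening: 0.0002
t 23.13 pos [ 0.5473 -0.2559  0.2685] th 1.544 F [-0.9  0.4 -0. ] open 0.0002 | turn [-0.003 -0.003  0.003] shift [-0.7 -2.3 -5.5]
```

```bash
python3 -m crank '[[-0.003,-0.003,0.003,0,4,-4,1],[0,0,0,0,4,0,1],[0,0,0,0,4,0,1],[0,0,0,0,4,0,1],[0,0,0,0,3,0,1],[0,0,0,0,3,0,1],[0,0,0,0,3,0,1]]'
python3 - <<'E'
from h import *
need((.5775,-.2565,.273),1.541)
p,o=shot("wrist"); save(p,"w22.png")
E
```

```text
t: 23.72
tool_pos: [0.5757, -0.2566, 0.2724]
tool_rot: [-2.25, -2.186, 0.003]
contact_force: [-2.5, -0.5, -1.2]
opening: 0.0
t 23.72 pos [ 0.5757 -0.2566  0.2724] th 1.542 F [-2.5 -0.5 -1.2] open 0.0 | turn [-0.004 -0.002  0.001] shift [ 0.2  1.8 -0.6]
```

View pics/w22.png

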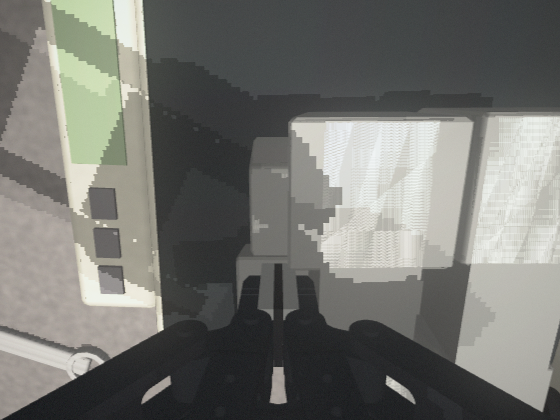

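```bash
python3 -m crank '[[0,0,0,0,2.5,0,1],[0,0,0,0,2,0,1],[0,0,0,0,1.5,0,1]]'
python3 - <<'E'
from h import *
need((.5775,-.2565,.273),1.541)
p,o=shot("wrist"); save(p,"w23.png")
E
```

```text
t: 24.02
tool_pos: [0.5807, -0.2569, 0.2723]
tool_rot: [-2.245, -2.182, 0.012]
contact_force: [-9.6, 1.0, 5.0]
opening: -0.0
t 24.02 pos [ 0.5807 -0.2569  0.2723] th 1.542 F [-9.6  1.   5. ] open -0.0 | turn [-0.013 -0.003  0.001] shift [ 0.3 -3.2 -0.6]
```

View pics/w23.png

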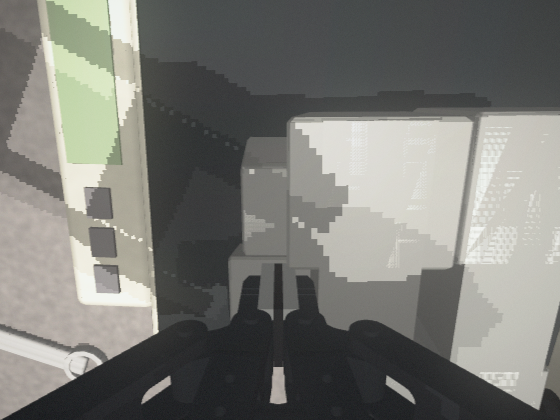

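```bash
python3 -m crank '[[0,0,0,0,-8,0,1],[0,0,0,0,-18,-5,1],[0,0,0,0,-10,-30,1],[0,0,0,0,0,-38,1],[0,0,0,0,0,-38,1],[0,0,0,38,0,0,1],[0,0,0,38,0,0,1],[0,0,0,38,0,0,1]]'; python3 -m crank '[[0,0,0,38,0,0,1],[0,0,0,38,0,0,1],[0,0,0,20,0,0,1],[0,0,0,0,0,0,1]]'
python3 - <<'E'
from h import *
p,o=shot("top"); save(p,"top24.png",(270,135,400,245),6); save(p,"top24f.png")
p,o=shot("side"); save(p,"s24.png",(220,140,350,250),6)
E
```

```text
t: 24.73
tool_pos: [0.5473, -0.1453, 0.3926]
tool_rot: [2.264, 2.174, 0.003]
contact_force: [1.0, -0.6, 0.8]
opening: -0.0002
t: 25.07
tool_pos: [0.5504, -0.0404, 0.3979]
tool_rot: [2.252, 2.171, 0.022]
contact_force: [0.8, -0.0, -0.2]
opening: -0.0
```

View pics/top24.png

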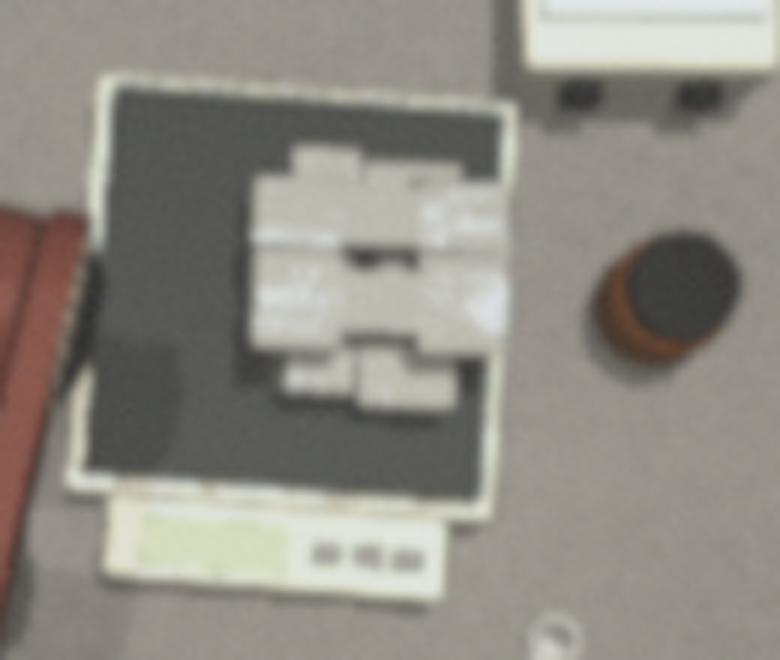

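View pics/s24.png

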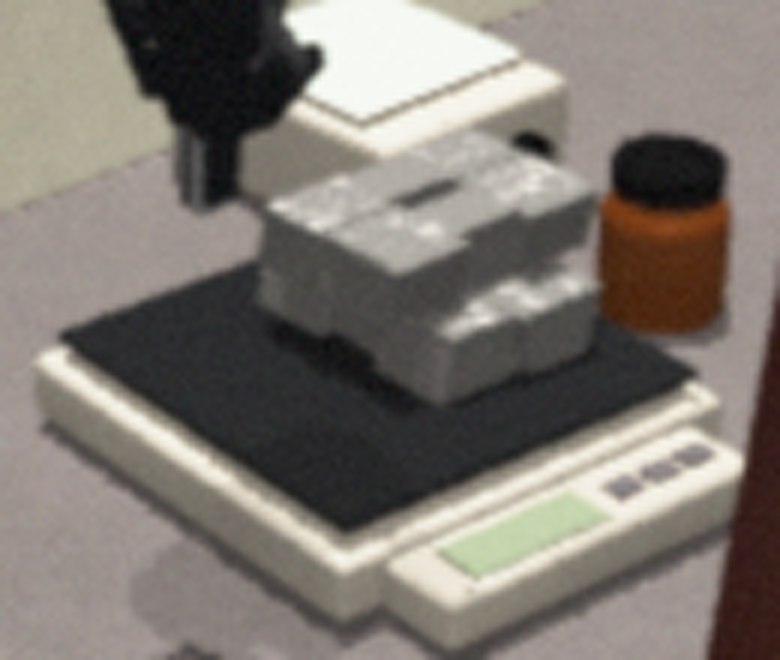

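View pics/top24f.png

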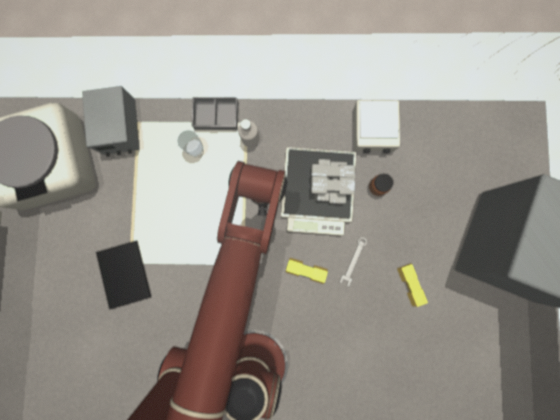

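Run:
```python
from h import *
p,o=shot("top")
def q(c,z):
    c=(np.array(c,float)+.5)/6-.5+np.array((270,135)); w=onz(c,z,p)[:,:2]; v=w[0]+w[2]-w[1]-w[3]; print(w.mean(0).round(4),np.linalg.norm(v)/2,np.degrees(np.arctan2(v[1],v[0]))); return w.mean(0)
c=q([(255,177),(507,186),(251,246),(506,253)],.127)
d=q([(252,252),(507,258),(250,346),(502,354)],.127); print(c-d,np.linalg.norm(c-d))
for l in((.6336,-.2296),(.625,-.2795)): print(np.linalg.norm(c-l),np.linalg.norm(d-l))
print(ctrl.get_obs()["t"])
```

```text
[ 0.6569 -0.2574] 0.13911328542910448 88.74755238456153
[ 0.6085 -0.2563] 0.13853747251360252 89.03125095860655
[ 0.0484179  -0.00110036] 0.04843040301924058
0.03633313003316238 0.0366671199724221
0.038810648712387645 0.028419641023040842
25.2167
```

All the conditions hold with margin, so I'm handing in.

```bash
python3 -c "
from station import ctrl
print(ctrl.finish_job())"
```

```text
the job is handed in; nothing more can be done
None
```

The four ingots are stacked on the pan in two flat, nested layers, and I handed the job in at about 25 s. No verdict was reported.

**What I did:**
- I slid A against B by pushing with closed fingers at its waist.
- I toppled D so that it lay wide face up.
- I set C across the lower pair, then set D beside it.
- I pushed D about 10 mm until its sloping side met C's; the push force rose to about 10 N at contact.

**Last checks, from the top and side cameras:**

| Check | Measured | Limit |
|---|---|---|
| Upper centres (C to D) | 48.4 mm apart | 56 mm |
| Upper pair parallel | about 0.3° | 5° |
| Upper ends level | about 1 mm | 28 mm |
| Upper layer against lower layer | about 90° (within 1–2°) | within 7° of square |
| Upper centres to lower centres, in plan | 28–39 mm | 62 mm |
| Lower centres (A to B) | about 51 mm apart, in plan | 56 mm |
| Lower ends level | about 9 mm | 28 mm |
| Lower centres to pan centre | within 63 mm | 85 mm |

The lower-layer figures were measured after the slide. In the last top picture the visible parts of A and B are where they were. The bystanders and the yellow bars also looked undisturbed, judged by eye.

**Odd points:** while I was gripping C, the tool rose about 9 mm, so I held it higher than planned. I allowed for this when placing it. Heights and standing still were judged from the side picture and the contact heights, because there is no depth reading.

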